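# Make up a tube fitting on the clean-room sampling manifold

### The job

On the gas-sampling manifold the compression nut round the short capped tube is loose. Run it down clockwise with the gripper until it is finger-tight, then take the larger open-ended spanner out of its tool block and, holding it by the outer half of its handle, tighten the nut a further quarter turn and no more. Take the spanner off and lay it flat on the bench, leaving the nut tight and everything else undisturbed.

Things in the scene. Friction and masses are not known exactly. Their poses are not given: they have to be found in the camera images.
- manifold: Fixed bar, 320 mm along its y, 60 mm along x, top 48 mm above the bench, on a plate 90 x 360 x 8 mm. Origin: centre of the plate's underside. Two fittings stand on it at y +80 and -80 mm; which is where varies. A gauge stands behind the middle (x +33 to +103 mm, 104 mm high); the inlet valve and pipe at the +y end stay below 55 mm.
- port: Fixed steel fitting of the loose nut. Origin on its vertical axis at the bar's top (48 mm above the bench), z up. Heights over the origin: fixed hexagon (38 mm across flats) 0 to 20 mm, thread to 25, nut 25 to 57, fixed tube (22 mm diameter, white cap 25 mm) to 81 mm. Once finger-tight, the nut's flats face this body's x axis and every 60 degrees.
- nut_centre (a point): On the nut's axis, 87 mm above the bench (39 above the port's origin), mid height of its flats; turns with the nut. Steel hexagon nut, 36 mm across flats, 41.6 across corners, flats 73 to 101 mm above the bench. z up; x is normal to the flat with a dark pen line, the other flats every 60 degrees. It does not noticeably sink as it turns.
- nut (a joint): Free running of the nut on its thread, rad: negative is loose, 0 is finger-tight (it bears on the ferrule and stops hard); clockwise seen from above counts up. Running it down takes about 0.15 N m, turning it back about 0.9 N m; it stays where it is left.
- ferrule (a joint): Turn of the nut beyond finger-tight, rad, clockwise from above; starts at 0, needs 1 N m to turn, stays where it is left. A quarter turn is 1.57. Meanwhile joint nut stays at 0. If the nut is turned back it just runs loose again.
- blind_port: Fixed, finished fitting of the same size beside it, closed by a domed blind nut, 66 mm high over its origin (on the axis, at the bar's top). Needs nothing.
- tool_block: Fixed white block, 160 mm along y; origin on the bench. Two grooves along x, 36 mm wide, at y +40 and -40 mm, hold the spanners: handles to -x between ridges (x -57 to +58 mm, 32 mm high, no room for fingers), jaws to +x. Under the necks, x +58 to +93 mm, is a finger recess (floor 4 mm high); heads rest beyond it, to x +163 mm. Groove floor 14 mm high.
- spanner: Larger spanner, loose, alloy, open-ended, 185 mm long, 10 mm thick, 0.16 kg. Origin: jaw centre (place of the nut's axis), underside; z up. Jaw opens to +x: gap 38 mm along y, x -22 to +13, flared tips to +20; head 72 mm wide. Handle along -x, 24 mm wide, x -48 to -165; balances at x -67. In one of the two grooves, underside 14 mm over the bench. About 6 degrees of play on the nut.
- spanner_neck (a point): Point on the larger spanner at its neck, x -60 mm, at mid thickness (24 mm wide there): over the finger recess when it lies in the block. Axes as the spanner.
- spanner_grip (a point): Point in the outer half of the larger spanner's handle, x -125 mm, at mid thickness. Axes as the spanner.
- small_spanner: Smaller spanner, loose, same shape (130 mm long, 8 mm thick, jaw gap 27 mm, too small for the nut); lies in the other groove. Leave it.
- dishes: Loose stack of culture dishes, 92 mm diameter, 80 mm high, origin under its centre. Leave it.
- bottle: Loose white bottle, 68 mm diameter, 180 mm high, origin under its centre. Leave it.

How it is judged:
By the outcome, as a careful person would: the job done as asked, in the order asked, and still so for the second after the job is handed in, with the robot touching nothing.
It also fails if it takes over 72 s, if anything falls off the work surface, if the arm or the gripper's body presses on something with over 40 N, if the wrist force passes 120 N, or if a joint passes its speed limit or range.

### The arm

A 7-joint arm with a two-finger parallel gripper is mounted at the origin on the work surface. World frame = base frame: x ahead of the robot, y to its left, z up, the work surface at z = 0. Lengths are in mm, angles in rad, forces in N, time in s.
With the tool pointing down it reaches from about 350 to 900 mm from the base axis. Payload 19.9 kg.
Tool frame: the origin (TCP) lies at the very end of the fingers, on their centre line; the grasp point (between the pads) lies 19 mm behind it; x points along the fingers, z is the direction in which the jaws open and shut, and the axes are right-handed (so a half turn about x gives the same grasp; the last joint's range is limited). The gripper opens to 94 mm and grips with 3 to 60 N. Pads are 16 mm wide; open, the fingers measure 119 mm over their backs; the gripper's body (75 mm by 177 mm) begins 78 mm behind the grasp point.
Start: joints at [-1.383, 0.417, -0.01, 1.614, 0.005, 1.111, -0.053], TCP at [142.355, 608.55, 205.425] pointing down, gripper open.
Joint ranges: [-2.81, 2.81], [-0.39, 2.02], [-1.27, 1.25], [0.06, 2.57], [-1.19, 4.33], [0.19, 2], [-2.82, 2.82]. Speed limits (rad/s): [1.89, 1.89, 2.39, 2.39, 3.01, 3.01, 3.01].

### API

Orientations are given as a unit quaternion [w, x, y, z].
In Python, from cell import arm, readout, viewer, ticket gives the robot as it stands. The module is installed in compiled form; this text tells all that it offers. Calls block until the motion is done:
- arm.move_pose(position, orientation): joint-space move of the TCP to a pose.
- arm.movel(position, frame=None, v=150, max_force=None): straight line of the TCP; frame=None keeps the orientation; v is the mean speed in mm/s. With max_force (N) it stops when the force on the tool has changed by that much, and returns True; else False.
- arm.move_j(angles): joint-space move.
- arm.grip(opening): finger opening in mm; the grip force is fixed at half the most; returns when the fingers have stopped.
- arm.wait(seconds).
- arm.solve_ik(position, orientation): joint angles nearest the present ones, or None.
- readout.state(): the state.
- viewer.camera(name): name is "side" or "top"; returns a dict with "frame" (384x512x3 uint8, red, green, blue), "depth" (384x512 float32, mm along the optical axis (not along the pixel's ray), 0 where there is no reading), "camera_matrix" (3x3 intrinsics, pixels), "rvec" (rotation vector, rad) and "tvec" (3), from world to camera coordinates, as OpenCV has them. Camera axes: x right, y down, z forward; pixel columns grow to the right and rows downward; lengths in mm; the calibration is good to about 2 mm. A picture is of the moment at which its call begins.
A pose or a line that the arm cannot do raises arm.MotionError and nothing moves.
- ticket.job_done(): hands the job in, once; it reports no verdict.
The state is a dict: "t": time; "joint_positions": joint angles; "dq": joint speeds; "joint_torque": joint torques, N m; "ee_pos": TCP position; "tcp_rot": TCP orientation; "force": force on the tool from outside, world axes, zero at the start; "ft_torque": the same for the moment, N m; "grip_width": finger opening in mm.
Only numpy, scipy, OpenCV 4.12 (cv2) and the standard library are available. Lean on these libraries where they do the work, as an engineer would, in place of code of your own. Each camera call takes 0.05 s, during which the arm holds its last target.

## Working session

There is one attempt and no reset: what is moved stays moved. The work goes in short steps, each a Python script; the robot and the scene stay as the last script left them, time stands still between calls to the robot, and variables do not carry over. Pictures are saved under pics/ and viewed, and the job is handed in when it is done.

```bash
ls; mkdir -p pics; cat > h.py <<'E'
import numpy as np, cv2
from cell import arm, readout, viewer, ticket
def shot(n,tag):
    c=viewer.camera(n); cv2.imwrite(f'pics/{tag}.png',c['frame'][:,:,::-1]); np.savez(f'pics/{tag}.npz',**{k:np.array(v) for k,v in c.items()}); return c
def pix2w(c,u,v,z=None):
    K=np.array(c['camera_matrix']);R=cv2.Rodrigues(np.array(c['rvec'],float))[0];t=np.array(c['tvec'],float).reshape(3)
    r=np.linalg.inv(K)@np.array([u,v,1.0])
    if z is None:
        return R.T@(r*float(c['depth'][int(round(v)),int(round(u))])-t)
    o=-R.T@t;d=R.T@r
    return o+d*(z-o[2])/d[2]
def w2pix(c,p):
    return cv2.projectPoints(np.array(p,float).reshape(-1,3),np.array(c['rvec'],float),np.array(c['tvec'],float),np.array(c['camera_matrix']),None)[0].reshape(-1,2)
def st():
    s=readout.state(); print({k:np.round(s[k],3).tolist() for k in s}); return s
E
python3 - <<'E'
from h import *
for n in('top','side'):
    c=shot(n,n+'0'); R=cv2.Rodrigues(np.array(c['rvec'],float))[0]; print(n,-R.T@np.array(c['tvec']).reshape(3),R.round(2).tolist(),c['camera_matrix'])
st()
E
```

```text
pics
top [ 446.4747114     2.74472494 1221.28364977] [[-0.02, -1.0, 0.0], [-0.99, 0.02, -0.11], [0.11, -0.01, -0.99]] [[441.05447331   0.         258.11015763]
 [  0.         441.05447331 191.9421159 ]
 [  0.           0.           1.        ]]
side [ -27.87957732 -729.40083488  837.84442526] [[0.77, -0.64, -0.01], [-0.4, -0.47, -0.79], [0.5, 0.61, -0.61]] [[414.07048343   0.         248.76330399]
 [  0.         414.07048343 189.18785756]
 [  0.           0.           1.        ]]
{'t': 0.1, 'joint_positions': [-1.382, 0.418, -0.01, 1.614, 0.005, 1.111, -0.053], 'dq': [0.001, -0.0, 0.001, -0.003, 0.0, 0.001, -0.002], 'joint_torque': [0.002, -85.259, 0.641, -42.669, -0.049, 0.016, 0.0], 'ee_pos': [142.308, 608.232, 204.908], 'tcp_rot': [0.554, -0.44, 0.554, 0.439], 'force': [-0.002, 0.28, 0.175], 'ft_torque': [-0.036, -0.039, -0.033], 'grip_width': 93.919}
```

View pics/top0.png

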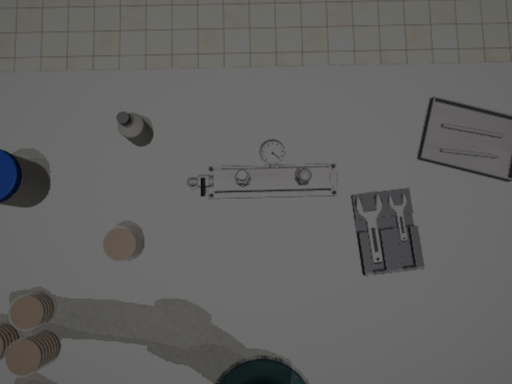

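View pics/side0.png

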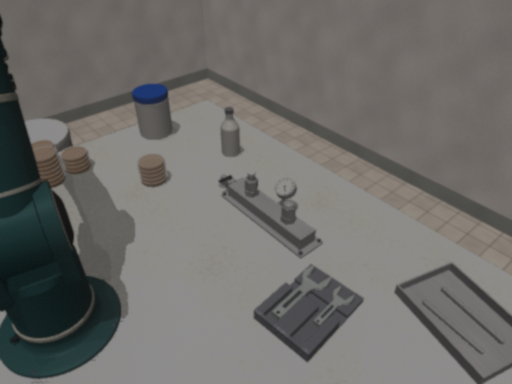

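The top view shows the manifold at about (272,180), with fittings at (242,177) and (304,175), and the tool block at (387,232) with the larger spanner on its left. I'll enlarge these areas.

```bash
python3 - <<'E'
import cv2,numpy as np
def crop(f,o,x0,y0,x1,y1,s):
    i=cv2.imread(f)[y0:y1,x0:x1]; i=np.clip(i.astype(float)*1.9,0,255).astype(np.uint8)
    cv2.imwrite(o,cv2.resize(i,None,fx=s,fy=s,interpolation=cv2.INTER_CUBIC))
crop('pics/top0.png','pics/c1.png',180,135,345,205,4.8)
crop('pics/top0.png','pics/c2.png',345,180,430,280,6)
crop('pics/side0.png','pics/c3.png',215,165,325,255,6.5)
E
```

```text
(no output)
```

View pics/c1.png

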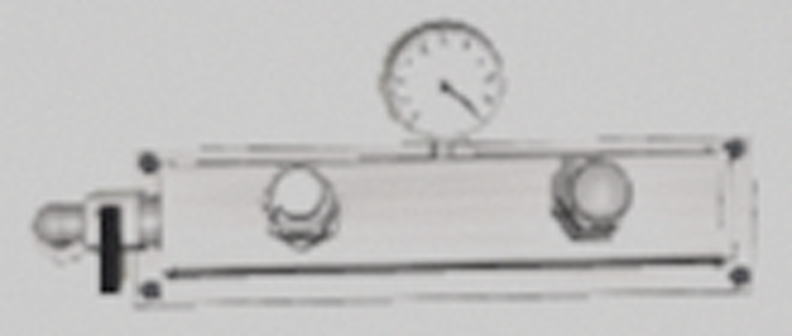

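View pics/c2.png

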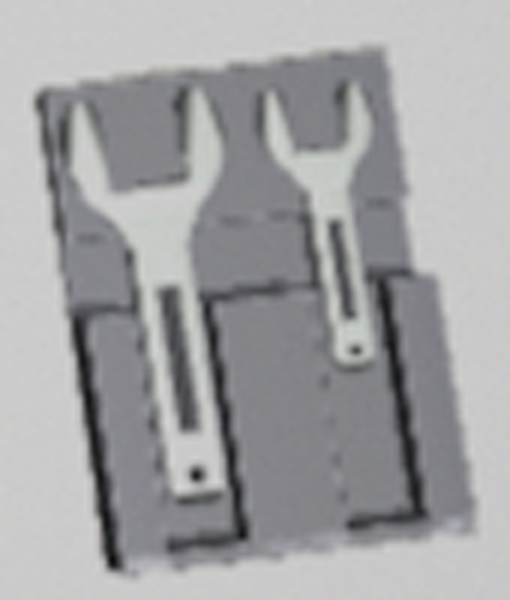

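View pics/c3.png

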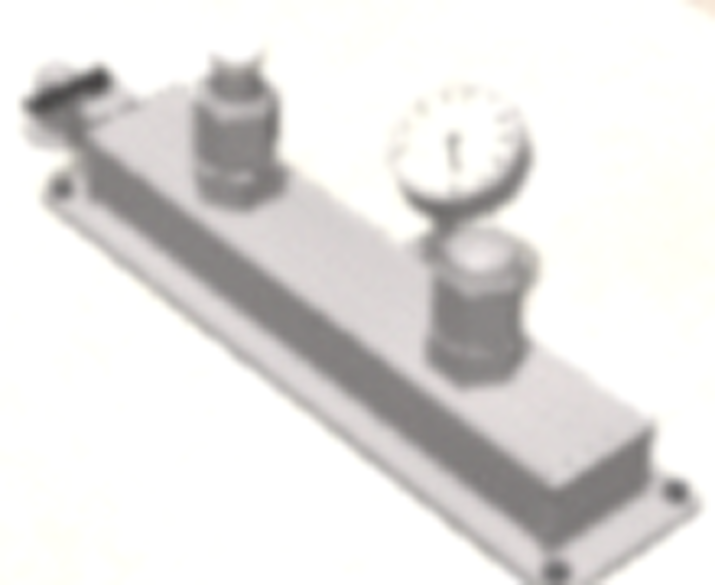

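The capped tube, and so the loose nut, is on the left (+y) port at about (242,175) in the top view. The domed blind nut is on the right at (304,175). Next I'll fit positions from depth.

```bash
cat > cloud.py <<'E'
from h import *
def cloud(c):
    d=np.array(c['depth']);K=c['camera_matrix'];R=cv2.Rodrigues(np.array(c['rvec'],float))[0];t=np.array(c['tvec'],float).reshape(3)
    v,u=np.mgrid[:d.shape[0],:d.shape[1]]
    P=np.stack([(u-K[0,2])/K[0,0]*d,(v-K[1,2])/K[1,1]*d,d],-1)
    return (P-t)@R
E
python3 - <<'E'
from cloud import *
T=dict(np.load('pics/top0.npz'));S=dict(np.load('pics/side0.npz'))
ct=cloud(T);cs=cloud(S)
print('bench z',np.median(ct[230:260,200:300,2]),'side',np.median(cs[250:280,180:220,2]))
m=np.zeros((384,512),bool);m[150:210,195:345]=1
bar=(m&(abs(ct[...,2]-48)<6)&(ct[...,2]>35)); p=ct[bar][:,:2]; r=cv2.minAreaRect(p.astype(np.float32)); print('bar',r,bar.sum(),ct[bar][:,2].mean())
mm=np.zeros((384,512),bool);mm[180:280,348:428]=1
q=mm&(ct[...,2]>9); print('block',cv2.minAreaRect(ct[q][:,:2].astype(np.float32)),q.sum())
for n,c,cl in(('top',T,ct),('side',S,cs)):
    m=np.linalg.norm(cl[...,:2]-pix2w(T,242.1,174.6,129)[:2],axis=-1)<30
    for lo,hi in((120,140),(92,112),(60,90)):
        k=m&(cl[...,2]>lo)&(cl[...,2]<hi); P=cl[k]
        if len(P):print(n,lo,len(P),P.mean(0).round(1),P.min(0).round(1),P.max(0).round(1))
for nm,(u,v) in dict(pl_tl=(135,157),screwTL=(148,162),screwBL=(150,289),screwTR=(735,148),screwBR=(740,275)).items():
    print(nm,pix2w(T,180+u/4.8,135+v/4.8,8).round(1))
print('cap',pix2w(T,180+298/4.8,135+190/4.8,129),'dome',pix2w(T,180+600/4.8,135+188/4.8,112))
f=lambda u,v,z:pix2w(T,345+u/6,180+v/6,z).round(1)
print('sp tips',f(80,105,24),f(198,92,24),'end',f(172,492,24),f(220,487,24),'bot',f(110,190,24),f(185,182,24),'hole',f(197,475,24))
print('neck',f(140,250,24),f(188,245,24))
E
```

```text
bench z -0.2597303095352068 side -1.4223966345406647
bar ((613.9883422851562, -22.095382690429688), (69.68336486816406, 364.6697998046875), 2.018794059753418) 2278 47.88871956468784
block ((455.6084899902344, -215.81265258789062), (220.37094116210938, 436.67730712890625), 5.899427890777588) 4367
top 120 77 [615.1  36.  128.8] [603.6  23.8 121.7] [626.5  46.4 135. ]
top 92 103 [611.9  35.5 102.5] [596.9  16.5  92.5] [633.8  55.2 110. ]
top 60 29 [602.6  33.3  72.5] [594.3  16.9  62.1] [625.8  54.2  89.6]
side 120 47 [610.8  34.  126. ] [600.3  22.5 120. ] [624.5  48.4 130.4]
side 92 90 [607.5  29.4 101.7] [594.3  15.7  92.2] [629.8  49.4 111.8]
side 60 111 [604.9  26.7  75. ] [591.2  16.2  60.3] [628.8  51.   89.9]
pl_tl [654.5 133.8   8. ]
screwTL [651.4 126.3   8. ]
screwBL [577.3 125.9   8. ]
screwTR [ 652.4 -214.6    8. ]
screwBR [ 578.2 -214.5    8. ]
cap [614.53183242  35.95079126 129.        ] dome [ 614.83183427 -123.52988547  112.        ]
sp tips [ 560.7 -277.    24. ] [ 565.5 -331.    24. ] end [ 385.9 -310.    24. ] [ 387.6 -331.6   24. ] bot [ 521.8 -288.8   24. ] [ 524.7 -323.    24. ] hole [ 393.2 -321.6   24. ]
neck [ 494.3 -301.    24. ] [ 496.1 -322.9   24. ]
```

```bash
cat > ov.py <<'E'
from cloud import *
def nutview(tag,cx,cy,yaw,out,s=16,half=(22,20),zc=95,pen=None):
    c=dict(np.load(f'pics/{tag}.npz')); img=c['frame'][:,:,::-1]
    u,v=w2pix(c,[cx,cy,zc])[0].round().astype(int)
    x0,y0=u-half[0],v-half[1]
    cr=np.clip(img[y0:y0+2*half[1],x0:x0+2*half[0]].astype(float)*2.0,0,255).astype(np.uint8)
    a=cv2.resize(cr,None,fx=s,fy=s,interpolation=cv2.INTER_CUBIC)
    b=a.copy()
    def tp(P): return ((w2pix(c,P)-[x0,y0]+0.5)*s).round().astype(int)
    an=np.radians(yaw+30+60*np.arange(6))
    for z,col in((101,(0,0,255)),(73,(255,0,0))):
        P=np.c_[cx+20.8*np.cos(an),cy+20.8*np.sin(an),0*an+z]; cv2.polylines(b,[tp(P)],True,col,1)
    for q in an:
        P=[[cx+20.8*np.cos(q),cy+20.8*np.sin(q),z] for z in(73,101)]; cv2.polylines(b,[tp(P)],False,(0,200,0),1)
    t=np.linspace(0,6.28,40);P=np.c_[cx+12.5*np.cos(t),cy+12.5*np.sin(t),0*t+129];cv2.polylines(b,[tp(P)],True,(0,160,255),1)
    return a,b
E
python3 - <<'E'
from ov import *
for tag in('top0','side0'):
    a,b=nutview(tag,614.7,35.9,0,None,s=15,half=(13,18)); 
    _,b2=nutview(tag,614.7,35.9,30,None,s=15,half=(13,18)); 
    o=np.hstack([a,b]); print(o.shape); cv2.imwrite(f'pics/n_{tag}.png',o)
E
```

```text
(540, 780, 3)
(540, 780, 3)
```

View pics/n_top0.png

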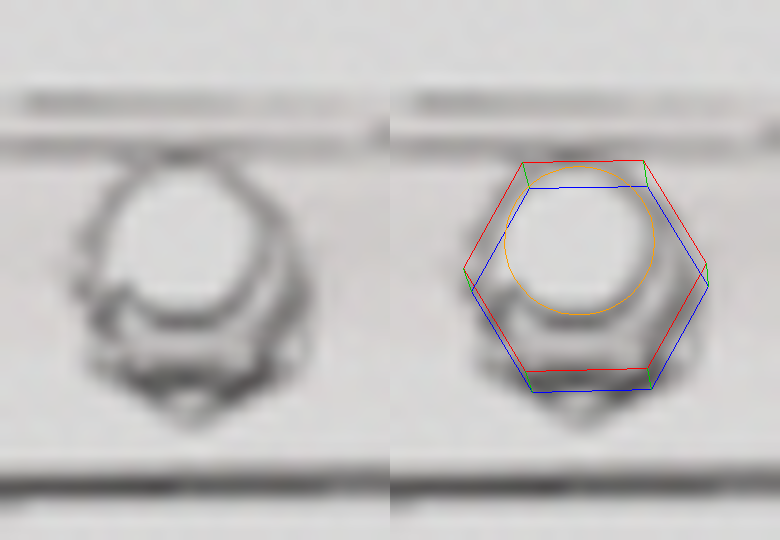

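View pics/n_side0.png

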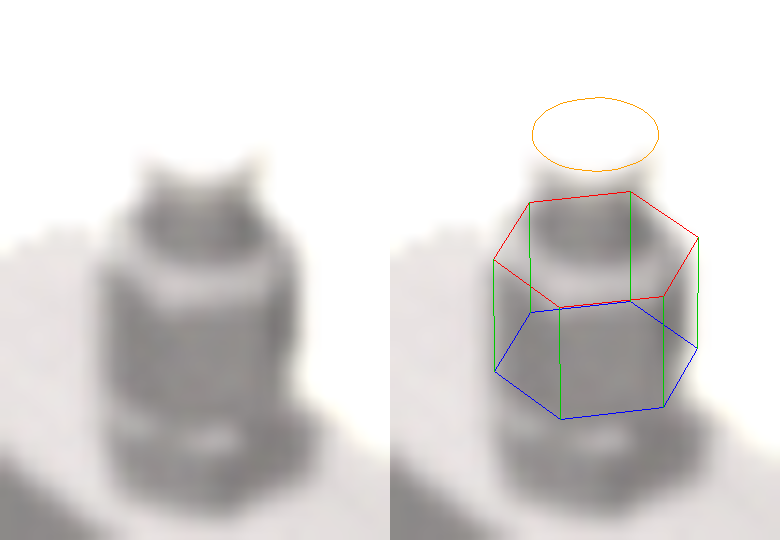

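```bash
python3 - <<'E'
from ov import *
from scipy.optimize import least_squares
for tag in('side0','top0'):
    c=dict(np.load(f'pics/{tag}.npz'));cl=cloud(c)
    m=(np.linalg.norm(cl[...,:2]-[613,35],axis=-1)<27)&(cl[...,2]>74)&(cl[...,2]<97)
    P=cl[m][:,:2]; print(tag,len(P))
    def sd(p,yaw):
        a=np.radians(yaw+60*np.arange(6)); return (p@np.array([np.cos(a),np.sin(a)])).max(1)-18
    best=[]
    for yaw in range(-30,30,3):
        r=least_squares(lambda x:sd(P-x[:2],yaw),[612,34],loss='soft_l1',f_scale=1); best.append((yaw,round(r.cost,1),r.x.round(1).tolist()))
    for b in best:print(b)
c=dict(np.load('pics/side0.npz'));img=c['frame'][175:200,240:268].astype(float)
g=img[:,:,:].mean(2); g=np.clip((g-50)/(140-50)*255,0,255).astype(np.uint8)
cv2.imwrite('pics/g.png',cv2.resize(g,None,fx=24,fy=24,interpolation=cv2.INTER_LANCZOS4))
E
```

```text
side0 89
(-30, np.float64(76.7), [613.2, 37.3])
(-27, np.float64(74.4), [613.1, 37.3])
(-24, np.float64(71.5), [613.3, 37.3])
(-21, np.float64(67.7), [613.3, 37.3])
(-18, np.float64(64.9), [613.3, 37.5])
(-15, np.float64(61.7), [613.6, 37.5])
(-12, np.float64(58.5), [613.7, 37.4])
(-9, np.float64(56.6), [613.7, 37.5])
(-6, np.float64(56.1), [613.9, 37.4])
(-3, np.float64(53.6), [613.9, 37.3])
(0, np.float64(54.1), [613.8, 37.4])
(3, np.float64(57.1), [613.8, 37.6])
(6, np.float64(60.6), [613.9, 37.5])
(9, np.float64(64.2), [613.8, 37.6])
(12, np.float64(70.4), [613.5, 37.7])
(15, np.float64(76.7), [613.5, 37.6])
(18, np.float64(78.9), [613.4, 37.4])
(21, np.float64(80.9), [613.4, 37.6])
(24, np.float64(81.8), [613.4, 37.7])
(27, np.float64(79.7), [613.4, 37.4])
top0 18
(-30, np.float64(13.2), [615.8, 35.3])
(-27, np.float64(12.1), [615.5, 35.3])
(-24, np.float64(10.8), [615.4, 35.6])
(-21, np.float64(9.2), [615.5, 35.8])
(-18, np.float64(7.5), [615.4, 36.0])
(-15, np.float64(5.9), [615.3, 36.2])
(-12, np.float64(4.8), [615.3, 36.4])
(-9, np.float64(4.1), [615.2, 36.4])
(-6, np.float64(2.8), [615.4, 36.5])
(-3, np.float64(1.7), [615.5, 36.3])
(0, np.float64(1.6), [615.6, 36.2])
(3, np.float64(2.7), [615.8, 36.1])
(6, np.float64(4.1), [615.8, 36.0])
(9, np.float64(5.9), [616.0, 36.0])
(12, np.float64(7.7), [616.1, 36.1])
(15, np.float64(10.0), [616.3, 36.3])
(18, np.float64(11.9), [616.5, 35.7])
(21, np.float64(12.7), [616.7, 35.9])
(24, np.float64(14.1), [616.8, 36.2])
(27, np.float64(13.5), [616.1, 35.4])
```

View pics/g.png

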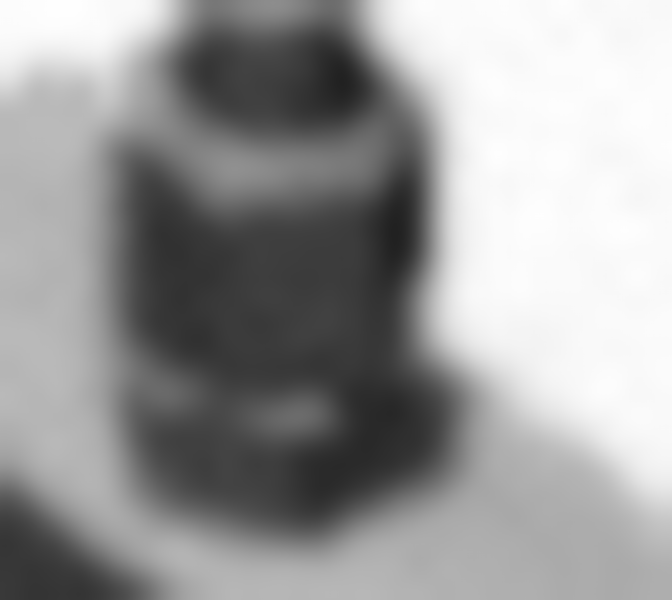

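```bash
cat >> h.py <<'E'
from scipy.spatial.transform import Rotation as Rn
def quat(th):
    th=np.radians(th); x=np.array([0,0,-1.]); z=np.array([np.cos(th),np.sin(th),0]); y=np.cross(z,x)
    q=Rn.from_matrix(np.c_[x,y,z]).as_quat(); return [float(q[3]),float(q[0]),float(q[1]),float(q[2])]
def yaw_now(s=None):
    s=s or readout.state(); w,x,y,z=s['tcp_rot']; M=Rn.from_quat([x,y,z,w]).as_matrix(); return float(np.degrees(np.arctan2(M[1,2],M[0,2])))
def ik(p,th): 
    q=arm.solve_ik([float(a) for a in p],quat(th)); return None if q is None else np.array(q)
E
python3 - <<'E'
from h import *
print(yaw_now())
for th in range(-180,181,20):
    q=ik([615,36.3,72],th); print(th,None if q is None else q.round(2).tolist())
T=dict(np.load('pics/top0.npz'))
print('bottle cap',pix2w(T,125,118,180),'dish',pix2w(T,120,243,80))
E
```

```text
76.83083328950565
-180 [0.63, 0.84, -1.09, 1.72, 0.83, 1.12, 2.42]
-160 [-0.83, 0.85, 1.08, 1.77, -0.86, 1.07, -2.23]
-140 [-0.83, 0.85, 1.08, 1.77, -0.86, 1.07, -1.88]
-120 [-0.83, 0.85, 1.08, 1.77, -0.86, 1.07, -1.53]
-100 [-0.63, 0.67, 0.73, 1.76, -0.55, 0.92, -1.41]
-80 [-0.61, 0.66, 0.7, 1.76, -0.52, 0.92, -1.09]
-60 [-0.65, 0.68, 0.76, 1.76, -0.57, 0.93, -0.7]
-40 [-0.63, 0.67, 0.72, 1.76, -0.54, 0.92, -0.37]
-20 [-0.6, 0.66, 0.69, 1.76, -0.51, 0.91, -0.05]
0 [-0.58, 0.64, 0.65, 1.76, -0.48, 0.9, 0.28]
20 [-0.52, 0.62, 0.56, 1.76, -0.41, 0.89, 0.57]
40 [-0.48, 0.6, 0.5, 1.76, -0.36, 0.88, 0.88]
60 [-0.45, 0.59, 0.46, 1.75, -0.33, 0.87, 1.2]
80 [-0.42, 0.59, 0.41, 1.75, -0.3, 0.86, 1.53]
100 [-0.39, 0.58, 0.37, 1.75, -0.27, 0.86, 1.85]
120 [-0.35, 0.57, 0.32, 1.75, -0.23, 0.86, 2.17]
140 [-0.26, 0.56, 0.21, 1.75, -0.14, 0.85, 2.45]
160 [-0.21, 0.56, 0.14, 1.75, -0.1, 0.85, 2.76]
180 [0.63, 0.84, -1.09, 1.72, 0.83, 1.12, 2.42]
bottle cap [751.06215845 315.18026599 180.        ] dish [451.12106201 353.97199229  80.        ]
```

```bash
python3 - <<'E'
from h import *
q=ik([615,36.3,150],116); print(q.round(2))
arm.move_pose([615,36.3,150],quat(116)); s=readout.state(); print(s['t'],np.round(s['ee_pos'],1),yaw_now(s),np.round(s['joint_positions'],2),np.round(s['force'],2),np.round(s['ft_torque'],3))
arm.movel([615,36.3,72],v=200,max_force=10); s=readout.state(); print(s['t'],np.round(s['ee_pos'],1),yaw_now(s),np.round(s['force'],2),np.round(s['ft_torque'],3))
arm.grip(30);s=readout.state(); print(s['t'],s['grip_width'],np.round(s['ee_pos'],1),yaw_now(s),np.round(s['joint_positions'],2),np.round(s['force'],2),np.round(s['ft_torque'],3))
shot('top','top1');shot('side','side1')
E
```

```text
[-0.42  0.48  0.42  1.7  -0.23  1.    2.1 ]
2.7333 [615.   37.2 150. ] 116.05408138249575 [-0.42  0.48  0.42  1.7  -0.23  1.    2.1 ] [0.1  0.69 1.02] [ 0.078  0.019 -0.006]
3.275 [615.4  36.4  72.7] 116.00532503259771 [-0.02 -0.5  -0.02] [0.048 0.01  0.032]
4.2 36.17308489696778 [614.5  37.6  72.1] 116.06076786859072 [-0.39  0.58  0.38  1.75 -0.27  0.86  2.14] [-5.31  6.97  4.92] [1.304 1.235 0.091]
```

```bash
cat >> h.py <<'E'
def pr(s=None):
    s=s or readout.state(); print(round(s['t'],2),'w',round(s['grip_width'],1),'p',np.round(s['ee_pos'],1),'yaw',round(yaw_now(s),1),'q7',round(s['joint_positions'][6],3),'F',np.round(s['force'],1),'T',np.round(s['ft_torque'],2),'j7',round(s['joint_torque'][6],2)); return s
E
python3 - <<'E'
from h import *
arm.movel([614.4,37.7,72],v=60);pr()
q=np.array(readout.state()['joint_positions'],float)
q0=q.copy()
for d in(4,8,12,16):
    q=q0.copy();q[6]-=np.radians(d);arm.move_j([float(a) for a in q]);pr()
np.save('qn.npy',q0)
E
```

```text
4.55 w 36.3 p [614.4  37.7  72.1] yaw 116.0 q7 2.134 F [-1.6  0.1  3.4] T [0.04 0.47 0.16] j7 -0.17
4.8 w 36.2 p [614.4  37.8  72.1] yaw 112.1 q7 2.066 F [0.1 2.5 1.6] T [ 0.39  0.05 -0.09] j7 -0.8
5.05 w 36.2 p [614.4  37.8  72.1] yaw 108.2 q7 1.997 F [-0.8  2.   1.4] T [ 0.28  0.19 -0.29] j7 -0.56
5.3 w 36.4 p [614.4  37.8  72. ] yaw 104.2 q7 1.928 F [-0.8  2.3  1.9] T [ 0.39  0.13 -0.3 ] j7 -0.56
5.55 w 36.2 p [614.4  37.8  72.1] yaw 100.2 q7 1.859 F [-0.5  2.6  1.1] T [ 0.51  0.11 -0.3 ] j7 -0.56
```

```bash
python3 - <<'E'
from h import *
q0=np.load('qn.npy');d=16
while d<275:
    th=116-d
    near=abs(((th-3+30)%60)-30)
    d+= 4 if near<9 else 12
    if q0[6]-np.radians(d)<-2.75: break
    q=q0.copy();q[6]-=np.radians(d);arm.move_j([float(a) for a in q]);s=readout.state()
    print(round(s['t'],2),round(yaw_now(s),1),'w',round(s['grip_width'],1),'F',np.round(s['force'],1),'T',np.round(s['ft_torque'],2),'j7',round(s['joint_torque'][6],2), 'err',round(np.degrees(s['joint_positions'][6]-q[6]),2))
    if abs(s['ft_torque'][2]+0.3)>0.25 or s['grip_width']>37: print('STOP');break
E
```

```text
5.88 88.4 w 36.2 F [ 2.   2.5 -1.1] T [ 0.76 -0.54 -0.23] j7 -1.21 err 0.35
6.2 76.4 w 36.0 F [ 5.5  3.7 -3.5] T [ 0.73 -1.19 -0.39] j7 -0.65 err 0.45
6.53 64.5 w 35.8 F [ 4.7  2.8 -4. ] T [ 0.68 -1.4  -0.66] j7 -0.22 err 0.47
STOP
```

```bash
python3 - <<'E'
from h import *
q0=np.load('qn.npy')
for d in (52,55,58,61):
    q=q0.copy();q[6]-=np.radians(d);arm.move_j([float(a) for a in q]);s=readout.state()
    print(round(s['t'],2),round(yaw_now(s),1),np.round(s['ee_pos'],1),'w',round(s['grip_width'],1),'F',np.round(s['force'],1),'T',np.round(s['ft_torque'],2),'j7',round(s['joint_torque'][6],2), 'err',round(np.degrees(s['joint_positions'][6]-q[6]),2))
    if abs(s['ft_torque'][2]-s['joint_torque'][6]+0.5)>0.6 or s['grip_width']>37: print('STOP');break
c=shot('side','side2');shot('top','top2')
i=c['frame'][150:215,200:310,::-1];cv2.imwrite('pics/s2.png',cv2.resize(np.clip(i*1.5,0,255).astype(np.uint8),None,fx=7,fy=7,interpolation=cv2.INTER_CUBIC))
E
```

```text
6.78 64.5 [614.9  37.7  72.1] w 35.6 F [ 5.5  2.4 -4.7] T [ 0.66 -1.43 -0.73] j7 0.74 err 0.51
STOP
```

View pics/s2.png

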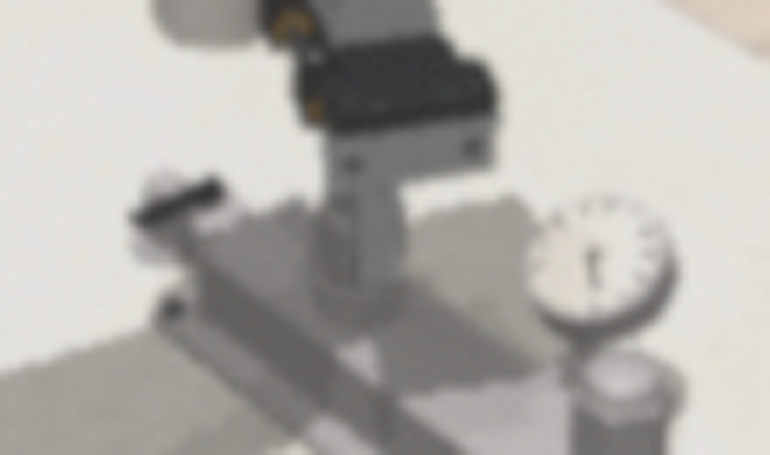

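```bash
python3 - <<'E'
from h import *
q0=np.load('qn.npy')
for d in (54,56,58):
    q=q0.copy();q[6]-=np.radians(d);arm.move_j([float(a) for a in q])
    for k in range(2):
        s=readout.state()
        print(d,round(s['t'],2),round(yaw_now(s),1),np.round(s['ee_pos'],1),'w',round(s['grip_width'],2),'F',np.round(s['force'],1),'T',np.round(s['ft_torque'],2),'j7',round(s['joint_torque'][6],2), 'err',round(np.degrees(s['joint_positions'][6]-q[6]),2))
        if k==0: arm.wait(0.1)
    if abs(s['ft_torque'][2])>0.9 : print('STOP');break
E
```

```text
54 7.12 62.5 [614.9  37.7  72.1] w 35.57 F [ 5.2  2.6 -5.1] T [ 0.6  -1.4  -0.14] j7 -0.11 err 0.52
54 7.22 62.5 [614.9  37.7  72.1] w 35.92 F [ 4.8  2.7 -5.4] T [ 0.61 -1.44 -0.19] j7 0.19 err 0.53
56 7.47 60.5 [614.9  37.7  72.1] w 35.94 F [ 5.1  1.7 -4.6] T [ 0.59 -1.39 -0.2 ] j7 -0.13 err 0.52
56 7.58 60.5 [614.9  37.7  72.1] w 36.02 F [ 5.2  2.3 -4.6] T [ 0.6  -1.39 -0.18] j7 0.17 err 0.53
58 7.83 58.5 [614.9  37.7  72.1] w 35.39 F [ 5.2  2.9 -5.2] T [ 0.56 -1.37 -0.14] j7 -0.13 err 0.52
58 7.92 58.5 [614.9  37.7  72.1] w 35.91 F [ 5.4  2.5 -4.8] T [ 0.57 -1.37 -0.14] j7 0.17 err 0.53
```

```bash
cat > run.py <<'E'
from h import *
import sys
q0=np.load('qn.npy');d=float(sys.argv[1]);off=float(sys.argv[2])
while True:
    th=off-d
    r=(th+30)%60-30   # dist past multiple
    d+= 3 if -8<r<=6 else min(12,max(3,(r%60)-5))
    if q0[6]-np.radians(d)<-2.78: print('limit');break
    q=q0.copy();q[6]-=np.radians(d);arm.move_j([float(a) for a in q]);s=readout.state()
    T=s['ft_torque'][2]
    if abs(T)>0.6: arm.wait(0.1); s=readout.state()
    T=s['ft_torque'][2]
    print(d,round(s['t'],2),round(yaw_now(s),1),'w',round(s['grip_width'],1),'F',np.round(s['force'],1),'Tz',np.round(T,2),'j7',round(s['joint_torque'][6],2), 'err',round(np.degrees(s['joint_positions'][6]-q[6]),2))
    if abs(T)>0.75 or s['grip_width']>37: print('STOP');break
E
python3 run.py 58 116
```

```text
61.0 8.18 55.5 w 35.8 F [ 5.4  2.3 -5.1] Tz -0.34 j7 -0.1 err 0.51
64.0 8.43 52.5 w 35.8 F [ 5.4  1.8 -4.1] Tz -0.35 j7 -0.1 err 0.51
76.0 8.85 40.5 w 35.4 F [ 4.4  1.7 -3.5] Tz -0.97 j7 0.94 err 0.49
STOP
```

```bash
python3 - <<'E'
from h import *
q0=np.load('qn.npy')
for d in (76,78,80,82):
    q=q0.copy();q[6]-=np.radians(d);arm.move_j([float(a) for a in q]); s=readout.state()
    print(d,round(s['t'],2),round(yaw_now(s),1),np.round(s['ee_pos'],1),'w',round(s['grip_width'],2),'F',np.round(s['force'],1),'T',np.round(s['ft_torque'],2),'j7',round(s['joint_torque'][6],2), 'err',round(np.degrees(s['joint_positions'][6]-q[6]),2))
    if abs(s['ft_torque'][2])>1.1 : print('STOP');break
E
```

```text
76 9.1 40.5 [614.7  37.6  72.1] w 36.27 F [ 4.9  2.9 -3.4] T [ 0.62 -1.26 -0.96] j7 0.93 err 0.49
78 9.35 38.5 [614.7  37.7  72.1] w 35.91 F [ 3.9  2.  -4.3] T [ 0.5  -1.23 -0.28] j7 -0.07 err 0.5
80 9.6 36.5 [614.7  37.6  72.1] w 35.64 F [ 5.4  2.3 -3.6] T [ 0.44 -1.21 -0.21] j7 -0.09 err 0.51
82 9.85 34.5 [614.7  37.6  72.1] w 35.65 F [ 4.7  2.1 -3.5] T [ 0.47 -1.16 -0.17] j7 -0.09 err 0.5
```

```bash
sed -i 's/abs(T)>0.6/T>0.3/; s/abs(T)>0.75/T>0.4/; s/min(12,max(3,(r%60)-5))/min(20,max(3,(r%60)-5))/' run.py; python3 run.py 82 116
```

```text
102.0 10.29 14.6 w 38.0 F [1.8 5.6 0.2] Tz 0.3 j7 -0.86 err 0.51
STOP
```

```bash
python3 - <<'E'
from h import *
q0=np.load('qn.npy')
for d in (98,95,93,94,95,96,97):
    q=q0.copy();q[6]-=np.radians(d);arm.move_j([float(a) for a in q]);arm.wait(0.05); s=readout.state()
    print(d,round(s['t'],2),round(yaw_now(s),1),np.round(s['ee_pos'],1),'w',round(s['grip_width'],2),'F',np.round(s['force'],1),'T',np.round(s['ft_torque'],2),'j7',round(s['joint_torque'][6],2), 'err',round(np.degrees(s['joint_positions'][6]-q[6]),2))
shot('top','top3');shot('side','side3')
E
```

```text
98 10.59 18.2 [614.5  38.   72.1] w 37.31 F [ 2.5  3.4 -0.7] T [ 0.84 -0.58  0.74] j7 -0.26 err 0.14
95 10.89 21.0 [614.7  37.4  72.1] w 36.56 F [ 4.5  2.  -3. ] T [ 0.43 -1.17  0.12] j7 -0.03 err 0.05
93 11.19 23.0 [614.9  37.   72.1] w 36.37 F [ 5.4  0.9 -3.6] T [ 0.   -1.56 -0.07] j7 0.15 err 0.04
94 11.49 22.1 [614.9  37.   72.1] w 35.83 F [ 6.  -0.3 -3.4] T [-0.06 -1.43  0.68] j7 -0.75 err 0.07
95 11.79 21.1 [614.8  37.1  72.1] w 36.17 F [ 4.9  0.3 -2.7] T [ 0.   -1.25  0.76] j7 -0.8 err 0.07
96 12.09 20.1 [614.8  37.1  72.1] w 36.24 F [ 5.1 -0.1 -2.2] T [ 0.01 -1.27  0.55] j7 -0.6 err 0.06
97 12.39 19.1 [614.8  37.2  72.1] w 36.06 F [ 5.1  1.  -3. ] T [ 0.05 -1.23  0.64] j7 -0.69 err 0.06
```

```bash
python3 - <<'E'
from h import *
arm.grip(60);pr()
q0=np.load('qn.npy')
q=q0.copy();q[6]-=np.radians(94);arm.move_j([float(a) for a in q]);pr()
shot('side','side4');shot('top','top4')
arm.grip(30);pr();arm.wait(.05);pr()
E
cat > fit.py <<'E'
from ov import *
from scipy.optimize import least_squares
import sys
def fit(tag,zlo=74,zhi=97,af=18,c0=(614,37)):
    c=dict(np.load(f'pics/{tag}.npz'));cl=cloud(c)
    m=(np.linalg.norm(cl[...,:2]-c0,axis=-1)<26)&(cl[...,2]>zlo)&(cl[...,2]<zhi)
    P=cl[m][:,:2]
    def sd(p,yaw):
        a=np.radians(yaw+60*np.arange(6)); return (p@np.array([np.cos(a),np.sin(a)])).max(1)-af
    o=[]
    for yaw in range(-30,30,3):
        r=least_squares(lambda x:sd(P-x[:2],yaw),c0,loss='soft_l1',f_scale=1); o.append((yaw,round(float(r.cost),1)))
    print(tag,len(P),o)
if __name__=='__main__': fit(sys.argv[1])
E
python3 fit.py side4; python3 -c "
from fit import *
fit('side0',50,66,19);fit('top0',50,66,19)"
python3 - <<'E'
import cv2,numpy as np
i=cv2.imread('pics/side4.png')[150:215,200:310];cv2.imwrite('pics/s4.png',cv2.resize(np.clip(i*2.,0,255).astype(np.uint8),None,fx=7,fy=7,interpolation=cv2.INTER_CUBIC))
E
```

```text
13.07 w 59.9 p [614.3  37.7  72.1] yaw 19.0 q7 0.441 F [-0.4 -0.9  0. ] T [-0.05  0.02  0.02] j7 0.0
13.32 w 60.2 p [614.4  37.7  72.1] yaw 21.9 q7 0.493 F [ 0.2 -0.2  0.6] T [-0.07  0.02  0.01] j7 0.74
13.92 w 36.1 p [614.6  37.8  72.1] yaw 22.0 q7 0.494 F [ 2.3  0.8 -0.8] T [ 0.07 -0.35 -0.03] j7 0.05
13.97 w 35.6 p [614.5  37.8  72.1] yaw 22.0 q7 0.494 F [ 1.   1.  -1.1] T [ 0.1  -0.41 -0.04] j7 0.05
side4 50 [(-30, 39.1), (-27, 41.5), (-24, 43.9), (-21, 44.9), (-18, 46.4), (-15, 48.2), (-12, 49.2), (-9, 49.4), (-6, 50.0), (-3, 50.4), (0, 51.1), (3, 51.6), (6, 48.1), (9, 45.2), (12, 42.2), (15, 39.1), (18, 37.4), (21, 36.3), (24, 36.8), (27, 37.5)]
side0 61 [(-30, 43.5), (-27, 47.1), (-24, 54.1), (-21, 60.3), (-18, 65.0), (-15, 66.4), (-12, 68.8), (-9, 71.5), (-6, 72.2), (-3, 72.0), (0, 71.0), (3, 68.6), (6, 65.0), (9, 62.5), (12, 60.9), (15, 58.4), (18, 54.8), (21, 51.1), (24, 47.7), (27, 44.8)]
top0 33 [(-30, 51.0), (-27, 51.8), (-24, 52.8), (-21, 53.0), (-18, 52.6), (-15, 52.8), (-12, 52.3), (-9, 52.2), (-6, 51.3), (-3, 49.8), (0, 49.0), (3, 49.3), (6, 50.2), (9, 50.9), (12, 51.1), (15, 51.1), (18, 50.5), (21, 51.3), (24, 50.5), (27, 50.9)]
```

View pics/s4.png

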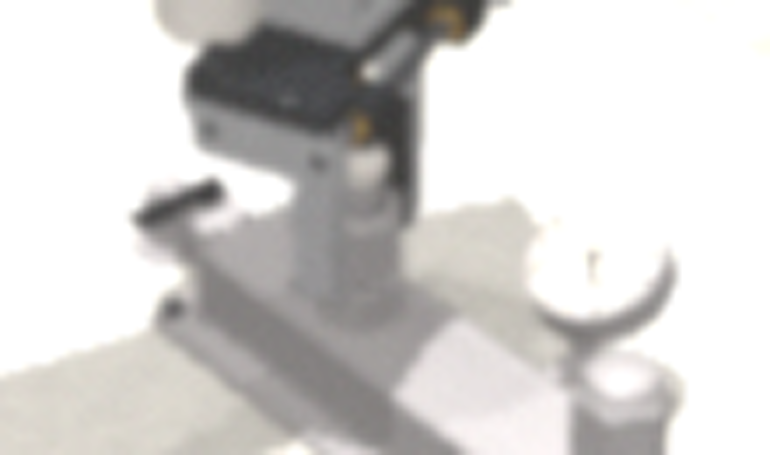

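```bash
python3 - <<'E'
from h import *
q0=np.load('qn.npy')
for d in (95,96,97,98,99,100):
    q=q0.copy();q[6]-=np.radians(d);arm.move_j([float(a) for a in q]);pr()
arm.grip(44);pr()
arm.grip(30);pr()
E
```

```text
14.22 w 35.8 p [614.6  37.8  72.1] yaw 21.0 q7 0.477 F [ 2.9 -1.5 -0.6] T [-0.03 -0.66  0.82] j7 -1.04
14.47 w 35.9 p [614.5  37.8  72.1] yaw 20.0 q7 0.459 F [ 2.4  0.8 -0.2] T [ 0.   -0.81  0.81] j7 -0.99
14.72 w 36.1 p [614.5  37.9  72.2] yaw 19.0 q7 0.441 F [4.4 0.9 0.5] T [ 0.23 -0.79  0.72] j7 -0.9
14.97 w 35.9 p [614.4  38.   72.1] yaw 18.0 q7 0.424 F [4.8 2.4 1.4] T [ 0.51 -0.74  0.71] j7 -0.97
15.22 w 36.3 p [614.4  38.   72.1] yaw 17.0 q7 0.407 F [2.3 3.7 3.3] T [ 0.82 -0.62  0.7 ] j7 -0.96
15.47 w 36.4 p [614.4  38.   72.1] yaw 16.0 q7 0.389 F [3.  5.2 3.5] T [ 1.05 -0.6   0.5 ] j7 -0.73
15.84 w 43.7 p [614.1  37.3  71.9] yaw 16.0 q7 0.389 F [ 0.3 -0.3  0.4] T [-0.06  0.02 -0.02] j7 -0.01
16.14 w 36.0 p [614.5  37.7  72.1] yaw 16.0 q7 0.389 F [ 3.2 -0.  -1.4] T [-0.16 -0.53  0.33] j7 -0.31
```

```bash
python3 - <<'E'
from h import *
arm.grip(60)
arm.movel([614.4,37.7,150],v=250)
arm.move_pose([490,-312,110],quat(95.4)); pr()
shot('top','top5');shot('side','side5')
E
python3 fit.py side5; python3 fit.py top5
python3 - <<'E'
from ov import *
o=[]
for tag in('top5','side5'):
    for y in(18,22):
        a,b=nutview(tag,614.6,37.2,y,None,s=15,half=(13,18))
        o.append(b[:,:])
    cv2.imwrite(f'pics/n_{tag}.png',np.hstack([o[-2],o[-1]]))
c=dict(np.load('pics/top0.npz'));g=c['frame'].astype(float).mean(2)[180:280,345:430]
print(np.percentile(g,[5,25,50,75,90,95,99]))
E
```

```text
18.93 w 60.2 p [ 490.3 -311.4  109.7] yaw 95.4 q7 2.283 F [ 0.2 -0.5  0.7] T [ 0.04 -0.01  0.01] j7 0.07
side5 70 [(-30, 67.2), (-27, 73.4), (-24, 78.1), (-21, 81.0), (-18, 83.7), (-15, 85.0), (-12, 85.2), (-9, 84.3), (-6, 81.8), (-3, 77.7), (0, 74.4), (3, 71.8), (6, 68.5), (9, 63.5), (12, 60.6), (15, 59.9), (18, 58.8), (21, 57.8), (24, 58.8), (27, 61.9)]
top5 21 [(-30, 13.4), (-27, 15.5), (-24, 17.1), (-21, 17.6), (-18, 17.2), (-15, 17.2), (-12, 17.2), (-9, 17.0), (-6, 16.9), (-3, 16.5), (0, 15.1), (3, 13.7), (6, 12.6), (9, 10.2), (12, 8.2), (15, 6.5), (18, 5.7), (21, 6.4), (24, 8.8), (27, 11.4)]
[ 47.98333333  70.          89.         106.         107.
 107.         107.66666667]
```

View pics/n_top5.png

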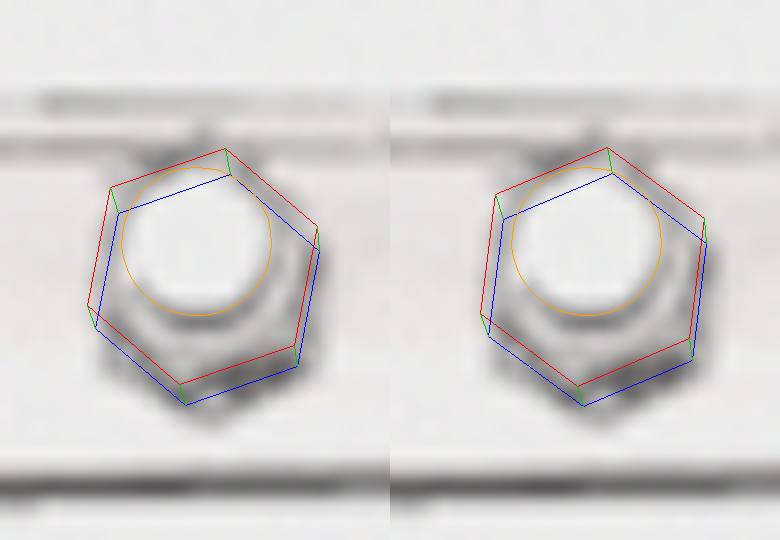

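View pics/n_side5.png

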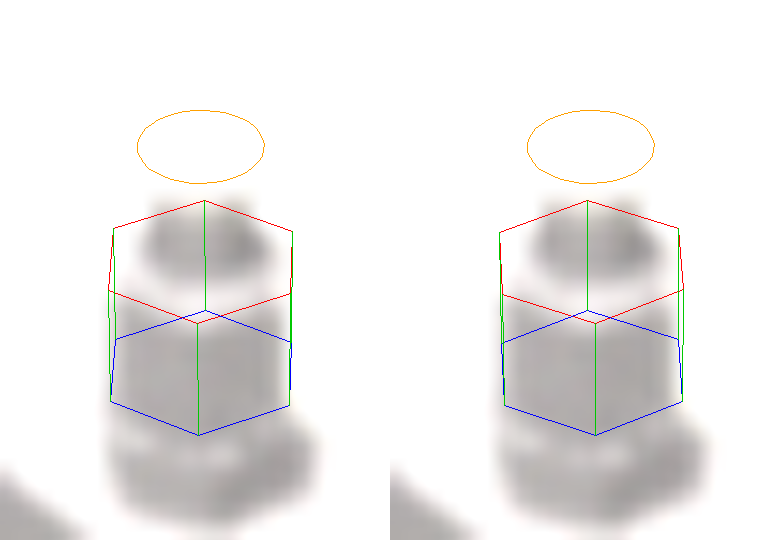

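The nut now sits at about 20° mod 60, at a firm stop. Next I'll locate the block ridges and check IK for the spanner work.

```bash
python3 - <<'E'
from h import *
T=dict(np.load('pics/top0.npz'))
f=lambda u,v,z:pix2w(T,345+(u+0)/6,180+(v+0)/6,z)[:2]
B=np.array([[58,80],[-57,80],[58,-80],[-57,-80]],float);W=np.array([f(80,310,32),f(115,572,32),f(435,275,32),f(475,530,32)])
M,_=cv2.estimateAffinePartial2D(B,W); print(M.round(3),np.degrees(np.arctan2(M[1,0],M[0,0])),np.hypot(M[1,0],M[0,0])); print((B@M[:,:2].T+M[:,2]-W).round(1))
# spanner fit: bright pixels via mask & depth
S=dict(np.load('pics/side0.npz'))
g=T['frame'].astype(float).mean(2)
sub=np.zeros_like(g,bool); sub[190:265,352:385]=1
mk=sub&(g>99)
n,l,stt,cen=cv2.connectedComponentsWithStats(mk.astype(np.uint8)); print(stt[:,:5].tolist())
k=1+np.argmax([ (stt[i,4] if 352<stt[i,0] else 0) for i in range(1,n)])
vs,us=np.where(l==k); P=np.array([pix2w(T,u,v,24)[:2] for u,v in zip(us,vs)])
def spoly():
    pass
for yaw in (3,4,5,6,7):
    d=np.radians(yaw);a=P@[np.cos(d),np.sin(d)];b=P@[-np.sin(d),np.cos(d)]
    hs=[b[(a>lo)&(a<lo+15)].mean() for lo in np.arange(a.min()+5,a.min()+95,15)]
    print(yaw,a.min().round(1),a.max().round(1),(a.max()-a.min()).round(1),np.round(hs,1), 'o=',(np.array([[np.cos(d),-np.sin(d)],[np.sin(d),np.cos(d)]])@[a.min()-1.3+165,np.mean(hs)]).round(1))
E
```

```text
[[ 1.00100e+00 -8.70000e-02  4.16063e+02]
 [ 8.70000e-02  1.00100e+00 -3.56094e+02]] 4.9443867898984015 1.0045269854792747
[[-0.6 -0.2]
 [ 0.2 -0.1]
 [ 1.1 -0.2]
 [-0.8  0.6]]
[[0, 0, 512, 384, 195926], [352, 190, 31, 4, 67], [357, 197, 25, 65, 382], [352, 212, 8, 53, 233]]
3 371.3 542.9 171.6 [-339.2 -339.5 -337.  -336.5 -336.8 -334. ] o= [ 551.9 -308.7]
4 365.4 536.5 171.1 [-345.9 -346.4 -344.8 -343.2 -344.5 -342.4] o= [ 551.9 -306.8]
5 359.4 530.5 171.1 [-352.7 -352.8 -351.8 -351.  -351.6 -350.7] o= [ 551.7 -304.9]
6 353.2 524.8 171.5 [-359.2 -359.4 -358.8 -358.3 -359.1 -358.5] o= [ 551.6 -302.9]
7 347.0 518.9 171.9 [-365.7 -365.7 -365.7 -365.4 -366.5 -366.1] o= [ 551.4 -300.9]
```

```bash
python3 - <<'E'
from h import *
C=np.array([614.6,37.2])
for sg in(90,-90):
  for y0 in(51,-9):
    print('tool=yaw%+d start %d'%(sg,y0))
    for y in [y0]+list(range(y0,y0-101,-25)):
        a=np.radians(y);p=C-125*np.array([np.cos(a),np.sin(a)]); 
        q=ik([p[0],p[1],77],y+sg); print(y,None if q is None else q.round(2).tolist())
    a=np.radians(y0);p=C-185*np.array([np.cos(a),np.sin(a)]);q=ik([p[0],p[1],77],y0+sg); print('app',None if q is None else q.round(2).tolist())
E
```

```text
tool=yaw+90 start 51
51 [0.07, 0.43, -0.02, 1.93, 0.01, 0.78, 2.51]
51 [0.07, 0.43, -0.02, 1.93, 0.01, 0.78, 2.51]
26 [-0.08, 0.37, 0.06, 2.03, -0.04, 0.74, 2.03]
1 [-0.25, 0.36, 0.14, 2.05, -0.07, 0.73, 1.52]
-24 [-0.4, 0.39, 0.19, 2.02, -0.11, 0.75, 1.01]
-49 [-0.52, 0.46, 0.28, 1.92, -0.17, 0.79, 0.57]
app [0.16, 0.38, -0.01, 2.01, 0.0, 0.75, 2.61]
tool=yaw+90 start -9
-9 [-0.32, 0.36, 0.17, 2.05, -0.09, 0.74, 1.32]
-9 [-0.32, 0.36, 0.17, 2.05, -0.09, 0.74, 1.32]
-34 [-0.45, 0.41, 0.22, 1.98, -0.13, 0.76, 0.83]
-59 [-0.56, 0.49, 0.32, 1.87, -0.21, 0.81, 0.41]
-84 [-0.62, 0.59, 0.43, 1.73, -0.3, 0.88, 0.04]
-109 [-0.65, 0.7, 0.54, 1.6, -0.42, 0.96, -0.3]
app [-0.34, 0.27, 0.14, 2.18, -0.06, 0.69, 1.25]
tool=yaw-90 start 51
51 [-0.48, 0.52, 0.68, 1.95, -0.44, 0.82, -0.24]
51 [-0.48, 0.52, 0.68, 1.95, -0.44, 0.82, -0.24]
26 [-0.65, 0.48, 0.78, 2.04, -0.47, 0.8, -0.71]
1 [-0.97, 0.62, 1.08, 2.08, -0.72, 0.89, -1.03]
-24 [-1.06, 0.65, 1.08, 2.03, -0.74, 0.92, -1.56]
-49 [-1.08, 0.73, 1.08, 1.94, -0.79, 0.98, -2.05]
app [-0.42, 0.47, 0.7, 2.02, -0.42, 0.79, -0.15]
tool=yaw-90 start -9
-9 [-1.01, 0.62, 1.08, 2.07, -0.72, 0.89, -1.24]
-9 [-1.01, 0.62, 1.08, 2.07, -0.72, 0.89, -1.24]
-34 [-1.08, 0.68, 1.08, 2.0, -0.76, 0.94, -1.76]
-59 [0.47, 0.76, -1.09, 1.84, 0.78, 1.05, 2.76]
-84 [-0.13, 0.57, -0.24, 1.71, 0.17, 0.88, 2.8]
-109 [-0.2, 0.64, -0.11, 1.58, 0.08, 0.93, 2.47]
app [-1.12, 0.5, 1.09, 2.2, -0.63, 0.8, -1.34]
```

```bash
python3 - <<'E'
from h import *
Q=quat(95.4)
arm.grip(50)
arm.movel([489.5,-310.2,60],v=300);pr()
arm.movel([489.5,-310.2,8.5],v=120,max_force=8);pr()
arm.grip(15);pr()
arm.movel([489.5,-310.2,75],v=150);pr()
shot('top','top6');shot('side','side6')
import cv2
i=cv2.imread('pics/side6.png')[230:384,220:400];cv2.imwrite('pics/s6.png',cv2.resize(np.clip(i*1.7,0,255).astype(np.uint8),None,fx=3.5,fy=3.5,interpolation=cv2.INTER_CUBIC))
E
```

```text
19.74 w 49.9 p [ 488.8 -309.9   59.6] yaw 95.4 q7 2.297 F [-0.2  0.2  0.9] T [ 0.02 -0.02 -0.03] j7 0.11
20.32 w 49.9 p [ 490.  -310.6    9.4] yaw 95.4 q7 2.314 F [ 0.2 -0.9  0.6] T [0.06 0.   0.01] j7 0.02
20.84 w 23.5 p [ 489.7 -310.2    8.9] yaw 95.4 q7 2.314 F [-0.8  1.2  5.6] T [0.37 0.22 0.12] j7 -0.06
21.43 w 23.9 p [ 489.2 -309.9   74.4] yaw 95.4 q7 2.293 F [ 0.2 -0.6 -2.5] T [ 0.04 -0.02 -0.01] j7 -0.03
```

View pics/s6.png

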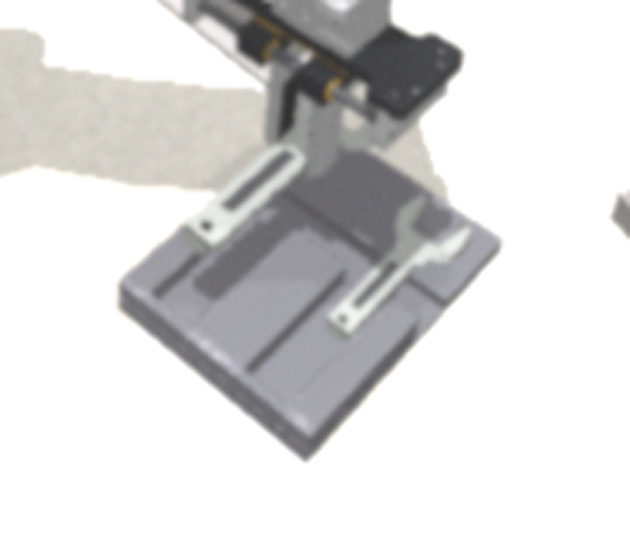

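```bash
python3 - <<'E'
from h import *
print(ik([412.6,-314.8,75],5.0))
arm.move_pose([412.6,-314.8,75],quat(5.0));pr()
hit=arm.movel([412.6,-314.8,27],v=120,max_force=6);print(hit);pr()
shot('top','top7');shot('side','side7')
i=cv2.imread('pics/side7.png')[230:384,200:380];cv2.imwrite('pics/s7.png',cv2.resize(np.clip(i*1.7,0,255).astype(np.uint8),None,fx=3.5,fy=3.5,interpolation=cv2.INTER_CUBIC))
E
```

```text
[ 0.10730573  0.46449795  0.59954405  2.00093217 -0.36658075  0.78276386
  1.008837  ]
22.75 w 23.5 p [ 412.7 -314.7   74.8] yaw 5.1 q7 1.01 F [ 0.  -0.2 -1.9] T [-0.1   0.05 -0.01] j7 -0.15
True
23.18 w 23.9 p [ 412.1 -314.2   25.7] yaw 5.1 q7 1.064 F [-0.1  0.7 -2.1] T [-0.05  0.08  0.03] j7 0.12
```

View pics/s7.png

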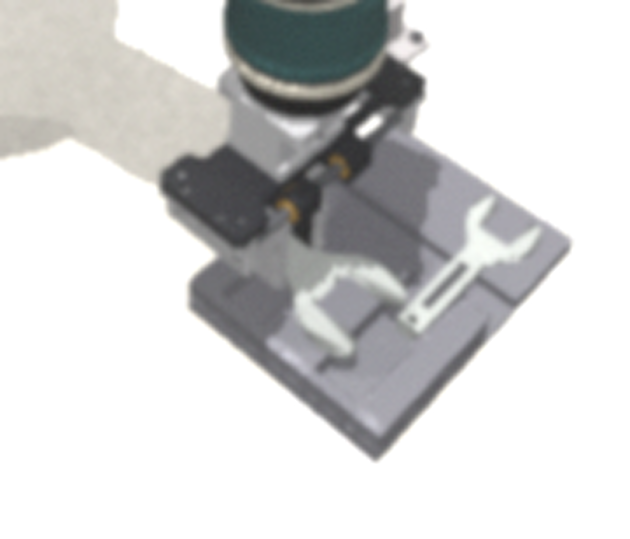

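```bash
python3 - <<'E'
from h import *
print(arm.movel([412.6,-314.8,25.2],v=40,max_force=4));pr()
arm.grip(50);pr()
arm.movel([412.6,-314.8,60],v=250)
arm.movel([406.9,-249.7,60],v=250);pr()
shot('side','side8')
i=cv2.imread('pics/side8.png')[230:384,200:380];cv2.imwrite('pics/s8.png',cv2.resize(np.clip(i*1.7,0,255).astype(np.uint8),None,fx=3.5,fy=3.5,interpolation=cv2.INTER_CUBIC))
E
```

```text
False
23.53 w 23.4 p [ 412.2 -314.6   25.3] yaw 5.0 q7 1.065 F [-5.4  3.4  9.7] T [0.81 1.22 0.1 ] j7 -0.03
24.14 w 50.2 p [ 412.7 -314.8   25.2] yaw 5.0 q7 1.065 F [ 0.8 -1.2  0.3] T [-0.09  0.03 -0.04] j7 0.0
24.84 w 49.9 p [ 406.8 -248.7   59.5] yaw 5.1 q7 0.91 F [ 0.4  0.3 -0.5] T [-0.08  0.06  0.03] j7 -0.37
```

View pics/s8.png

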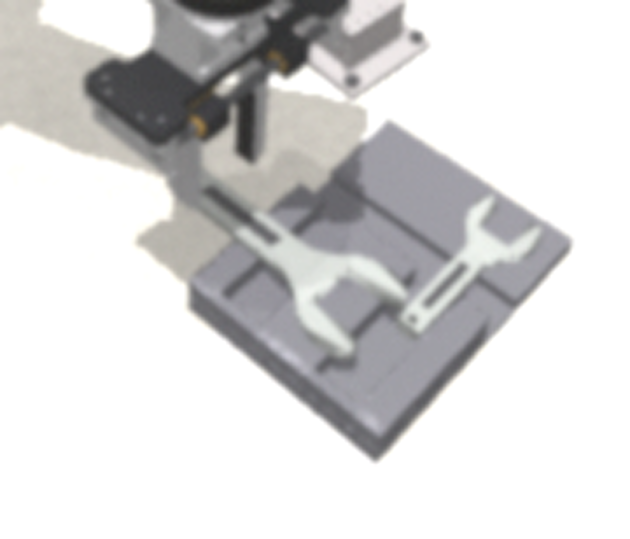

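```bash
python3 - <<'E'
from h import *
print(arm.movel([406.9,-249.7,26],v=120,max_force=8));pr()
arm.grip(15);pr()
arm.movel([406.9,-249.7,105],v=150);pr();
C=np.array([614.6,37.7]);a=np.radians(-9.);p=C-190*np.array([np.cos(a),np.sin(a)])
arm.move_pose([p[0],p[1],105],quat(81));pr()
shot('top','top9');shot('side','side9')
i=cv2.imread('pics/top9.png')[140:260,180:340];cv2.imwrite('pics/t9.png',cv2.resize(np.clip(i*1.7,0,255).astype(np.uint8),None,fx=4.8,fy=4.8,interpolation=cv2.INTER_CUBIC))
i=cv2.imread('pics/side9.png')[130:300,150:330];cv2.imwrite('pics/s9.png',cv2.resize(np.clip(i*1.7,0,255).astype(np.uint8),None,fx=3.5,fy=3.5,interpolation=cv2.INTER_CUBIC))
E
```

```text
False
25.32 w 49.8 p [ 406.4 -250.4   25.9] yaw 5.0 q7 0.957 F [-0.2 -0.   0.5] T [-0.05  0.03 -0.02] j7 0.17
25.85 w 23.5 p [ 407.1 -249.7   26.2] yaw 5.0 q7 0.958 F [-0.1  0.9  2.7] T [0.03 0.02 0.03] j7 -0.0
26.52 w 23.8 p [ 406.7 -249.3  104.4] yaw 5.1 q7 0.847 F [ 0.1  0.2 -2. ] T [-0.02  0.03 -0.02] j7 -0.09
27.73 w 23.6 p [427.2  66.2 104.9] yaw 80.8 q7 1.293 F [-0.5 -0.2 -2. ] T [-0.01  0.09 -0.03] j7 0.06
```

View pics/t9.png

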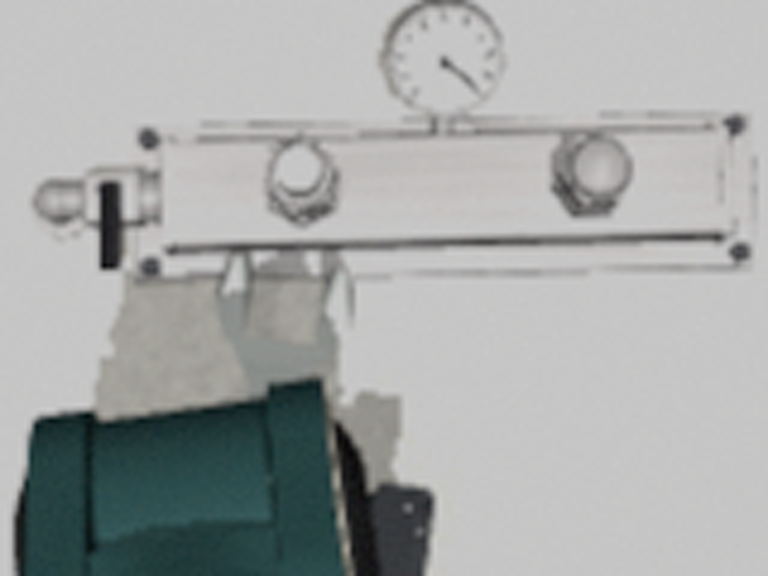

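View pics/s9.png

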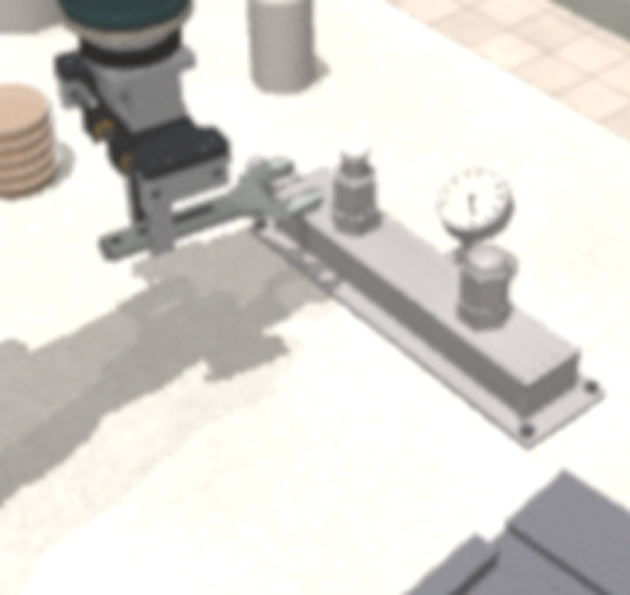

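```bash
python3 - <<'E'
from h import *
T=dict(np.load('pics/top9.npz'));S=dict(np.load('pics/side9.npz'))
f=lambda u,v,z:pix2w(T,180+u/4.8,140+v/4.8,z).round(1)
print(f(238,250,121),f(325,248,121))
g=lambda u,v,z:pix2w(S,150+u/3.5,130+v/3.5,z).round(1)
print('tips side',g(325,192,121),g(293,163,121),'end',g(103,243,121),g(112,258,111))
i=cv2.imread('pics/top9.png')[180:215,215:260];cv2.imwrite('pics/t9b.png',cv2.resize(np.clip(i*1.8,0,255).astype(np.uint8),None,fx=16,fy=16,interpolation=cv2.INTER_CUBIC))
E
```

```text
[572.   68.3 121. ] [572.1  22.8 121. ]
tips side [561.    9.1 121. ] [566.   57.8 121. ] end [386.7  70.6 121. ] [387.8  61.3 111. ]
```

View pics/t9b.png

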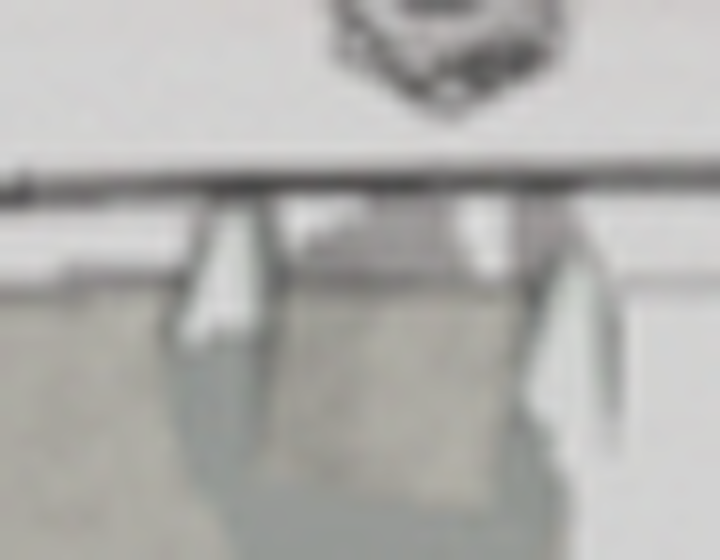

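```bash
cat >> h.py <<'E'
C=np.array([614.6,37.7])
def gp(yaw,r=125,z=76):
    a=np.radians(yaw); return [float(C[0]-r*np.cos(a)),float(C[1]-r*np.sin(a)),z]
E
python3 - <<'E'
from h import *
T=dict(np.load('pics/top9.npz'))
print(pix2w(T,229.1,192.2,121),pix2w(T,250.3,195.6,121),'mid',pix2w(T,239.4,205,121),'bottom',pix2w(T,239.4,210,121))
arm.movel(gp(-9,168),v=150);pr()
shot('top','top10')
i=cv2.imread('pics/top10.png')[165:215,215:270];cv2.imwrite('pics/t10.png',cv2.resize(np.clip(i*1.8,0,255).astype(np.uint8),None,fx=12,fy=12,interpolation=cv2.INTER_CUBIC))
E
```

```text
[571.76122752  69.55457886 121.        ] [562.04880069  16.52727425 121.        ] mid [538.98882152  44.25467188 121.        ] bottom [526.45924877  44.46593119 121.        ]
28.23 w 23.7 p [448.2  63.2  75.8] yaw 80.9 q7 1.352 F [-0.1 -0.3 -1.7] T [0.01 0.12 0.01] j7 0.25
```

View pics/t10.png

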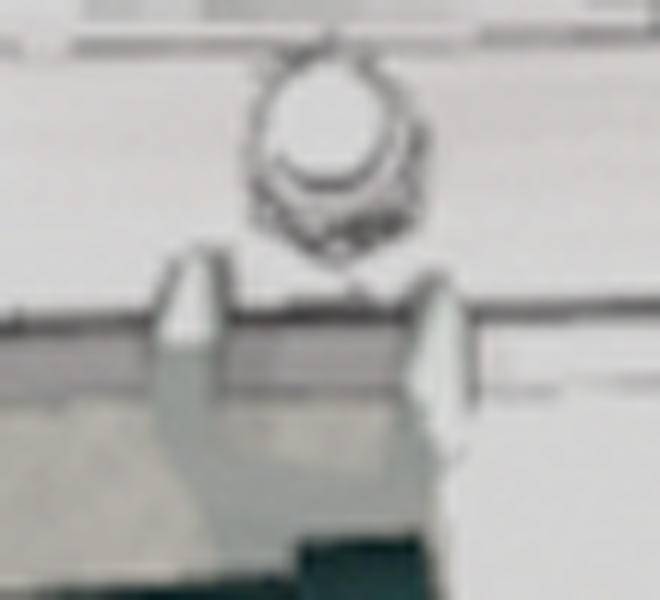

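```bash
python3 - <<'E'
from h import *
h=arm.movel(gp(-9,138),v=80,max_force=8);print(h);pr()
if not h:
    h=arm.movel(gp(-9,120),v=40,max_force=8);print(h);s=pr(); print('r',np.linalg.norm(np.array(s['ee_pos'])[:2]-C))
shot('top','top11');shot('side','side11')
i=cv2.imread('pics/top11.png')[165:215,215:270];cv2.imwrite('pics/t11.png',cv2.resize(np.clip(i*1.8,0,255).astype(np.uint8),None,fx=12,fy=12,interpolation=cv2.INTER_CUBIC))
i=cv2.imread('pics/side11.png')[150:230,190:300];cv2.imwrite('pics/s11.png',cv2.resize(np.clip(i*1.8,0,255).astype(np.uint8),None,fx=6,fy=6,interpolation=cv2.INTER_CUBIC))
E
```

```text
False
28.8 w 23.5 p [478.2  59.3  76. ] yaw 81.0 q7 1.387 F [ 0.4  0.  -1.5] T [ 0.09 -0.02  0.06] j7 -0.01
False
29.4 w 23.9 p [496.2  56.4  75.9] yaw 81.0 q7 1.405 F [ 1.4 -0.3 -1.4] T [0.15 0.   0.03] j7 -0.04
r 119.88537140129839
```

View pics/t11.png

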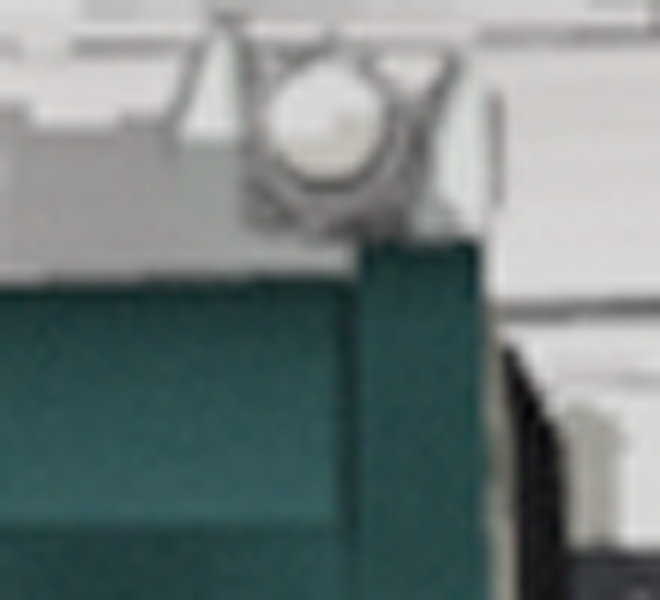

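View pics/s11.png

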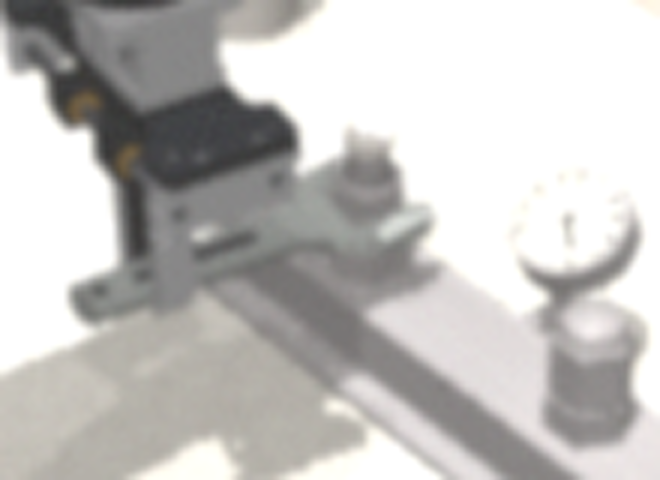

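```bash
python3 - <<'E'
from h import *
h=arm.movel(gp(-9,112),v=30,max_force=6);print(h);s=pr(); print('r',np.linalg.norm(np.array(s['ee_pos'])[:2]-C))
E
```

```text
True
29.71 w 23.9 p [496.5  56.2  75.2] yaw 81.0 q7 1.408 F [-2.7  1.4 -0.1] T [0.28 0.59 0.05] j7 0.02
r 119.54967368305272
```

```bash
cat >> h.py <<'E'
def mom(s):
    d=(np.array(s['ee_pos'])[:2]-C)/1000; F=s['force']; return float(s['ft_torque'][2]+d[0]*F[1]-d[1]*F[0])
def arc(yaw,r=121,z=76,v=60):
    arm.movel(gp(yaw,r,z),quat(yaw+90),v=v); s=readout.state()
    p=np.array(s['ee_pos'])[:2]-C
    az=np.degrees(np.arctan2(-p[1],-p[0]))
    print(round(s['t'],2),'cmd',round(yaw,1),'yaw',round(yaw_now(s)-90,2),'az',round(az,2),'r',round(np.hypot(*p),1),'z',round(s['ee_pos'][2],1),'F',np.round(s['force'],1),'T',np.round(s['ft_torque'],2),'M',round(mom(s),2),'w',round(s['grip_width'],1)); return s
E
python3 - <<'E'
from h import *
arc(-9,v=30)
for y in (-10,-11,-12,-13,-14,-15):
    s=arc(y,v=20)
    if abs(mom(s))>0.9: break
E
```

```text
29.96 cmd -9 yaw -9.0 az -9.01 r 121.0 z 76.1 F [-0.6  0.4 -1.2] T [0.11 0.11 0.01] M -0.03 w 23.6
30.22 cmd -10 yaw -9.99 az -10.03 r 120.9 z 76.0 F [ 0.4  0.2 -1.8] T [-0.05  0.07 -0.02] M -0.05 w 23.6
30.48 cmd -11 yaw -10.98 az -11.01 r 121.0 z 76.0 F [-0.1 -0.1 -2.1] T [0.02 0.09 0.01] M 0.02 w 23.8
30.73 cmd -12 yaw -11.98 az -12.01 r 121.0 z 76.0 F [-0.4  0.  -1.8] T [0.   0.06 0.03] M 0.04 w 23.9
30.99 cmd -13 yaw -12.98 az -13.03 r 121.0 z 76.0 F [-0.4 -0.3 -2.1] T [ 0.04  0.04 -0.02] M 0.02 w 23.6
31.25 cmd -14 yaw -13.98 az -14.02 r 121.0 z 76.0 F [ 0.3  0.2 -0.9] T [0.02 0.1  0.01] M -0.03 w 23.9
31.51 cmd -15 yaw -14.98 az -15.02 r 121.0 z 76.0 F [ 0.7 -0.2 -1.5] T [0.1  0.02 0.02] M 0.02 w 23.5
```

```bash
python3 - <<'E'
from h import *
for y in np.arange(-16,-24,-1.):
    s=arc(float(y),v=20)
    if abs(mom(s))>0.3: break
E
```

```text
31.77 cmd -16.0 yaw -15.97 az -16.03 r 121.0 z 76.0 F [-0.5  0.4 -1.9] T [0.1  0.07 0.05] M 0.02 w 23.6
32.02 cmd -17.0 yaw -16.98 az -17.03 r 121.0 z 76.0 F [-0.2  0.8 -1.4] T [0.21 0.07 0.12] M 0.03 w 24.1
32.28 cmd -18.0 yaw -17.97 az -18.04 r 121.0 z 76.0 F [-0.3  0.9 -1.1] T [0.27 0.06 0.13] M 0.03 w 23.4
32.54 cmd -19.0 yaw -18.98 az -19.02 r 121.0 z 76.0 F [ 0.5  1.2 -2.4] T [0.28 0.09 0.16] M 0.0 w 23.3
32.8 cmd -20.0 yaw -19.98 az -19.97 r 121.0 z 76.0 F [-0.8  0.9 -1. ] T [0.19 0.06 0.2 ] M 0.13 w 23.6
33.06 cmd -21.0 yaw -20.99 az -20.96 r 120.9 z 76.0 F [ 1.2 -0.5 -1. ] T [-0.1   0.01  0.23] M 0.23 w 23.7
33.32 cmd -22.0 yaw -21.99 az -21.94 r 120.9 z 76.0 F [ 1.3 -2.5 -2.2] T [-0.53 -0.18  0.25] M 0.47 w 23.6
```

```bash
python3 - <<'E'
from h import *
for y in np.arange(-23,-31,-1.):
    s=arc(float(y),v=20)
    if abs(mom(s))>1.6: break
shot('top','top12');shot('side','side12')
i=cv2.imread('pics/top12.png')[165:215,215:270];cv2.imwrite('pics/t12.png',cv2.resize(np.clip(i*1.8,0,255).astype(np.uint8),None,fx=12,fy=12,interpolation=cv2.INTER_CUBIC))
E
```

```text
33.58 cmd -23.0 yaw -22.99 az -22.95 r 120.8 z 76.0 F [ 1.9 -4.  -1.7] T [-0.86 -0.29  0.24] M 0.59 w 23.7
33.83 cmd -24.0 yaw -24.01 az -23.87 r 120.8 z 76.0 F [ 0.1 -3.9 -1.7] T [-1.1  -0.25  0.32] M 0.75 w 23.5
34.09 cmd -25.0 yaw -25.01 az -24.86 r 120.8 z 76.0 F [ 1.1 -5.2 -1.6] T [-1.19 -0.27  0.28] M 0.79 w 23.9
34.35 cmd -26.0 yaw -26.01 az -25.84 r 120.7 z 76.0 F [ 0.9 -5.7 -2.7] T [-1.32 -0.21  0.35] M 0.92 w 23.7
34.61 cmd -27.0 yaw -27.02 az -26.82 r 120.8 z 76.0 F [ 1.7 -5.1 -1.3] T [-1.29 -0.15  0.33] M 0.79 w 23.4
34.87 cmd -28.0 yaw -28.02 az -27.83 r 120.8 z 76.0 F [ 0.7 -6.3 -1.5] T [-1.29 -0.2   0.33] M 0.96 w 23.7
35.12 cmd -29.0 yaw -29.02 az -28.82 r 120.7 z 76.0 F [ 1.1 -5.6 -1.4] T [-1.25 -0.2   0.28] M 0.81 w 23.8
35.38 cmd -30.0 yaw -30.01 az -29.81 r 120.8 z 75.9 F [ 0.4 -5.6 -1.6] T [-1.28 -0.17  0.36] M 0.92 w 23.6
```

View pics/t12.png

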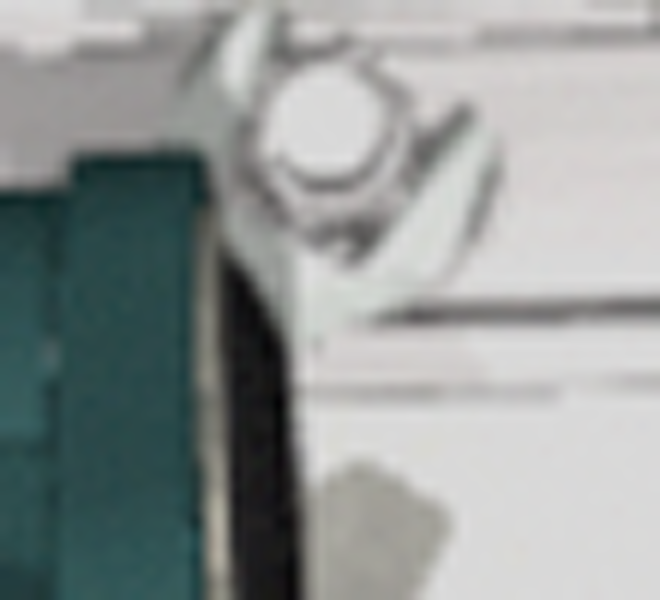

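```bash
python3 - <<'E'
from h import *
i=cv2.imread('pics/side12.png')[140:240,190:300];cv2.imwrite('pics/s12.png',cv2.resize(np.clip(i*1.8,0,255).astype(np.uint8),None,fx=7,fy=7,interpolation=cv2.INTER_CUBIC)[:600])
E
```

View pics/s12.png

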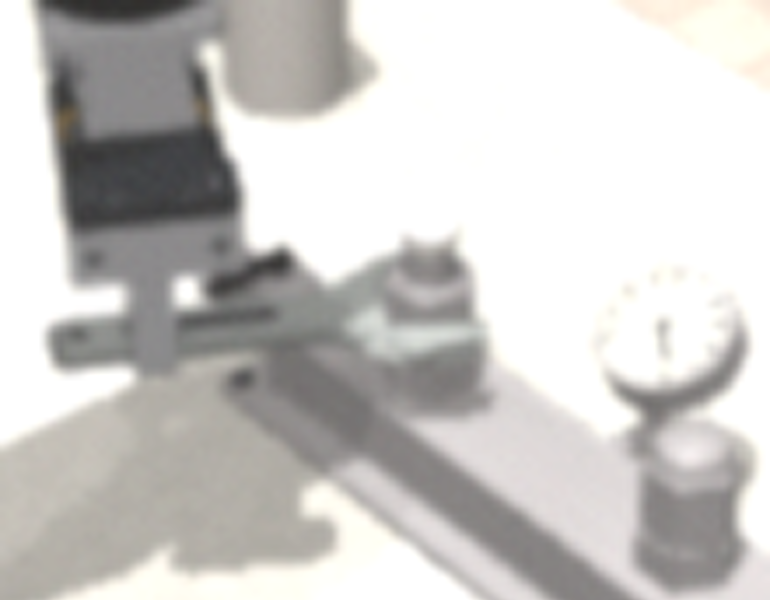

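```bash
python3 - <<'E'
from h import *
S=dict(np.load('pics/side12.npz'))
a=pix2w(S,190+78/7,140+332/7,92);b=pix2w(S,190+275/7,140+312/7,92);d=b-a;print(a,b,np.degrees(np.arctan2(d[1],d[0])))
p=readout.state()['ee_pos'];y=np.radians(-30)
print(p, 'perp dist of tcp from line',np.cross((b-a)[:2]/np.linalg.norm((b-a)[:2]),np.array(p)[:2]-a[:2]))
for nm in('side9','side11'):
    i=cv2.imread(f'pics/{nm}.png')[170:220,170:240];cv2.imwrite(f'pics/{nm}h.png',cv2.resize(np.clip(i*1.8,0,255).astype(np.uint8),None,fx=11,fy=11,interpolation=cv2.INTER_CUBIC))
E
```

```text
[482.81078343 109.1759377   92.        ] [554.86639855  66.31965527  92.        ] -30.742773591510108
[509.83846704  97.73564729  75.98972902] perp dist of tcp from line 3.983541462634749<stdin>:5: DeprecationWarning: Arrays of 2-dimensional vectors are deprecated. Use arrays of 3-dimensional vectors instead. (deprecated in NumPy 2.0)
```

View pics/side11h.png

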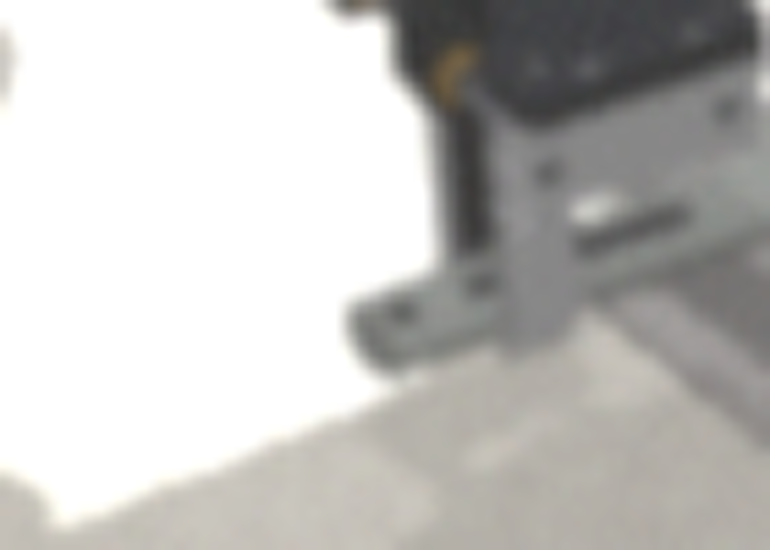

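```bash
python3 - <<'E'
from fit import *
from scipy.optimize import least_squares
def f2(tag,zr,c0=(614,37),rad=24):
    c=dict(np.load(f'pics/{tag}.npz'));cl=cloud(c)
    r=np.linalg.norm(cl[...,:2]-c0,axis=-1)
    m=(r<rad)&np.any([(cl[...,2]>a)&(cl[...,2]<b) for a,b in zr],axis=0)
    P=cl[m][:,:2]
    def sd(p,yaw):
        a=np.radians(yaw+60*np.arange(6)); return (p@np.array([np.cos(a),np.sin(a)])).max(1)-18
    o=[]
    for yaw in range(-30,30,3):
        rr=least_squares(lambda x:sd(P-x[:2],yaw),c0,loss='soft_l1',f_scale=1); o.append((yaw,round(float(rr.cost),1),rr.x.round(1).tolist()))
    print(tag,len(P),sorted(o,key=lambda t:t[1])[:5])
for t in('side0','side5','side9','side11','side12','top0','top5','top9','top12'):
    f2(t,[(93,99)]);f2(t,[(74,80),(94,99)])
E
python3 - <<'E'
from ov import *
for t in('top12','side12'):
    a,b=nutview(t,614.6,37.7,20,None,s=15,half=(13,18)); _,b2=nutview(t,614.6,37.7,6,None,s=15,half=(13,18)); cv2.imwrite(f'pics/n_{t}.png',np.hstack([a,b,b2]))
E
```

```text
side0 26 [(-3, 26.3, [614.2, 37.2]), (0, 26.5, [614.2, 37.2]), (-6, 27.0, [614.3, 37.5]), (3, 27.5, [614.3, 37.2]), (-9, 28.4, [614.3, 37.6])]
side0 48 [(-3, 39.8, [614.0, 37.5]), (0, 40.3, [614.0, 37.5]), (-6, 41.3, [614.1, 37.5]), (-9, 42.6, [613.7, 37.7]), (3, 42.7, [613.9, 37.5])]
side5 18 [(12, 16.5, [614.8, 37.1]), (15, 16.5, [614.6, 37.0]), (18, 16.7, [614.4, 37.0]), (9, 17.3, [614.7, 37.1]), (21, 17.3, [614.3, 37.1])]
side5 30 [(12, 26.7, [613.7, 37.2]), (9, 26.8, [613.8, 37.0]), (15, 26.9, [613.7, 37.0]), (18, 27.4, [613.6, 37.0]), (21, 27.5, [613.6, 36.8])]
side9 26 [(21, 21.1, [614.5, 37.3]), (18, 21.9, [614.3, 37.2]), (24, 22.3, [614.1, 37.5]), (15, 23.2, [614.4, 37.1]), (27, 24.1, [614.0, 37.3])]
side9 43 [(21, 32.8, [614.3, 37.1]), (24, 34.3, [614.0, 37.4]), (18, 34.5, [614.1, 37.0]), (15, 36.3, [614.1, 36.9]), (27, 37.3, [613.9, 37.4])]
side11 25 [(24, 20.6, [614.0, 37.5]), (21, 20.7, [613.8, 37.6]), (18, 20.8, [613.7, 37.5]), (27, 21.3, [613.9, 37.6]), (15, 21.4, [613.8, 37.2])]
side11 23 [(24, 18.6, [614.0, 37.7]), (21, 18.7, [614.0, 37.7]), (18, 18.8, [613.7, 37.6])
[... 752 characters left out ...]
6])]
top5 17 [(15, 9.7, [616.0, 35.7]), (18, 9.7, [616.0, 35.8]), (12, 10.0, [616.0, 35.7]), (-18, 10.5, [615.8, 35.3]), (-15, 10.5, [615.8, 35.4])]
top9 8 [(18, 0.5, [616.0, 36.0]), (15, 0.7, [615.9, 36.3]), (21, 0.9, [616.2, 35.7]), (12, 1.1, [615.9, 36.4]), (9, 1.9, [616.0, 36.4])]
top9 10 [(18, 0.5, [615.9, 36.0]), (15, 0.9, [615.8, 36.1]), (21, 0.9, [616.1, 35.9]), (12, 1.3, [615.7, 36.0]), (9, 2.1, [615.7, 35.9])]
top12 11 [(-6, 7.3, [616.2, 35.7]), (-9, 7.4, [616.2, 35.6]), (-3, 7.4, [616.1, 35.8]), (0, 7.5, [615.9, 35.7]), (3, 7.6, [616.1, 35.5])]
top12 11 [(12, 1.3, [615.8, 35.4]), (15, 1.4, [615.7, 35.2]), (9, 2.3, [615.9, 35.6]), (18, 2.4, [615.4, 35.4]), (21, 3.4, [615.3, 35.3])]
```

View pics/n_top12.png

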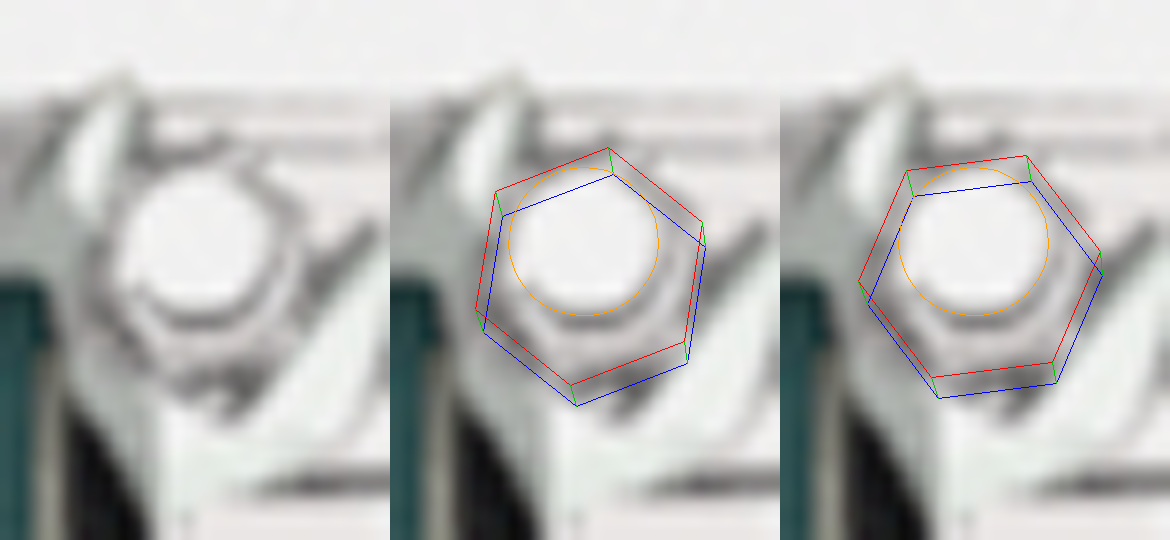

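View pics/n_side12.png

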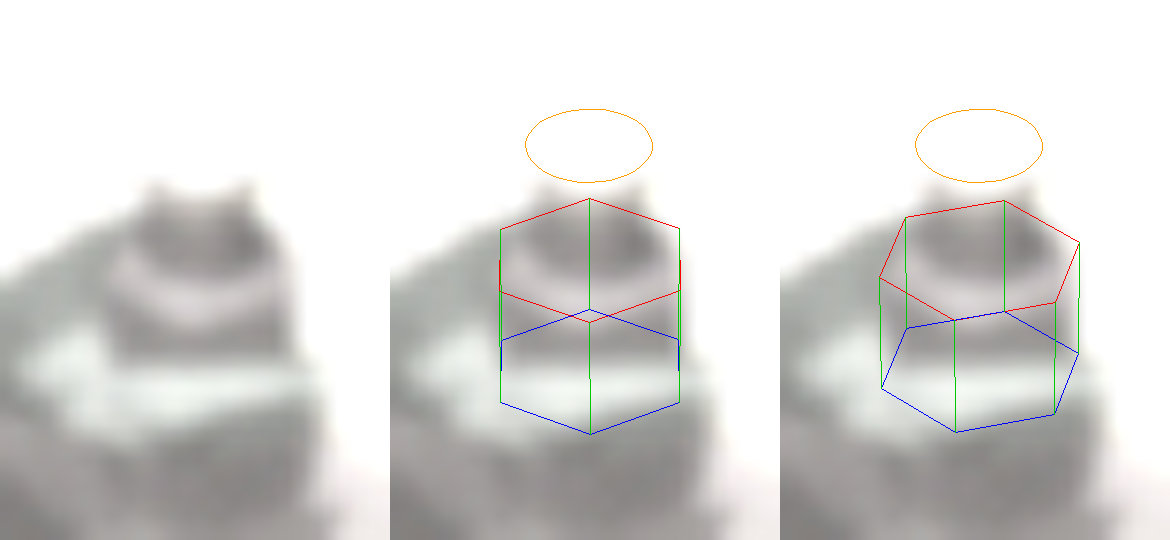

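```bash
cat > hexov.py <<'E'
from ov import *
def hexv(tag,cx,cy,yaws,out,z0=48,z1=68,R=38/np.sqrt(3),s=22,half=(11,9),gain=(60,120),du=(0,0)):
    c=dict(np.load(f'pics/{tag}.npz')); img=c['frame'].astype(float).mean(2)
    u,v=w2pix(c,[cx,cy,(z0+z1)/2])[0].round().astype(int)
    x0,y0=u-half[0],v-half[1]
    cr=np.clip((img[y0:y0+2*half[1],x0:x0+2*half[0]]-gain[0])/(gain[1]-gain[0])*255,0,255).astype(np.uint8)
    a=cv2.cvtColor(cv2.resize(cr,None,fx=s,fy=s,interpolation=cv2.INTER_CUBIC),cv2.COLOR_GRAY2BGR)
    o=[a]
    for yaw in yaws:
        b=a.copy(); an=np.radians(yaw+30+60*np.arange(6))
        tp=lambda P:((w2pix(c,P)-[x0,y0]+0.5+np.array(du))*s).round().astype(int)
        for z,col in((z1,(0,0,255)),(z0,(255,0,0))):
            cv2.polylines(b,[tp(np.c_[cx+R*np.cos(an),cy+R*np.sin(an),0*an+z])],True,col,1)
        for q in an: cv2.polylines(b,[tp([[cx+R*np.cos(q),cy+R*np.sin(q),z] for z in(z0,z1)])],False,(0,200,0),1)
        o.append(b)
    n=2; rows=[np.hstack(o[i:i+n]) for i in range(0,len(o),n)]
    r=np.vstack(rows); k=min(800/r.shape[1],600/r.shape[0],1); cv2.imwrite(out,cv2.resize(r,None,fx=k,fy=k,interpolation=cv2.INTER_AREA))
E
python3 - <<'E'
from hexov import *
hexv('side0',614.6,37.2,[18,24,30],'pics/hs.png',gain=(60,140))
hexv('top9',615,36.2,[18,24,30],'pics/ht.png',gain=(60,115))
E
```

```text
(no output)
```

View pics/hs.png

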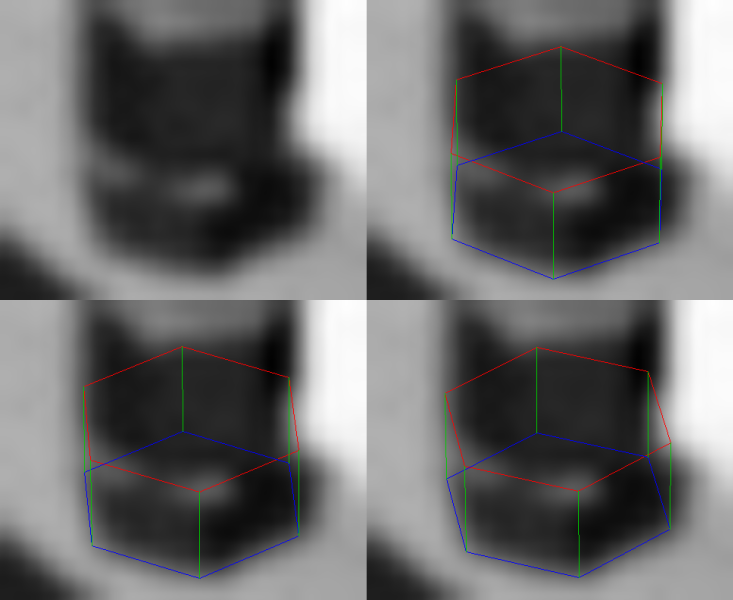

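View pics/ht.png

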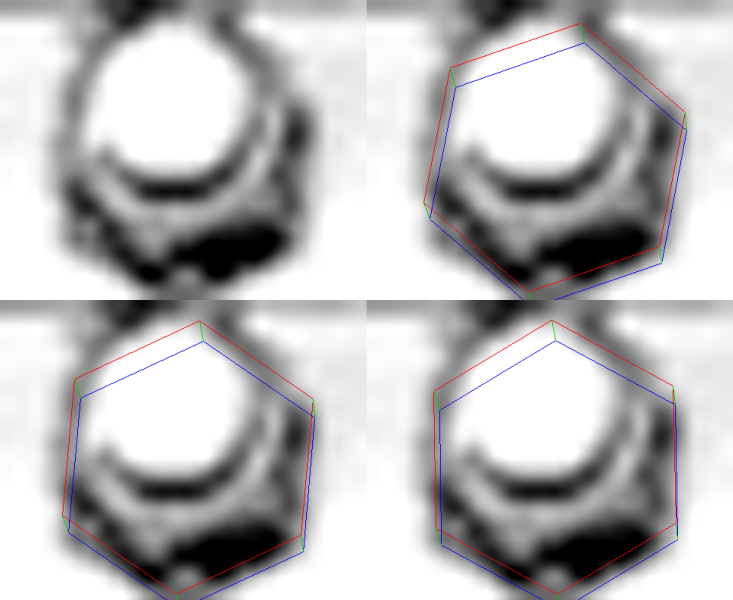

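```bash
python3 - <<'E'
from cloud import *
from scipy.optimize import least_squares
def multi(tags,zr,af,c0,rad,ztop=None):
    Ps=[]
    for t in tags:
        c=dict(np.load(f'pics/{t}.npz'));cl=cloud(c); r=np.linalg.norm(cl[...,:2]-c0,axis=-1)
        m=(r<rad)&(r>14)&(cl[...,2]>zr[0])&(cl[...,2]<zr[1]); Ps.append(cl[m][:,:2])
    P=np.vstack(Ps)
    def sd(p,yaw):
        a=np.radians(yaw+60*np.arange(6)); return (p@np.array([np.cos(a),np.sin(a)])).max(1)-af
    o=[]
    for yaw in range(-30,31,4):
        rr=least_squares(lambda x:sd(P-x[:2],yaw),c0,loss='soft_l1',f_scale=1); o.append((yaw,round(float(rr.cost),1),rr.x.round(1).tolist()))
    print(tags,zr,len(P));print(o)
multi(['side0','side5','side9'],(52,66),19,(614,37.3),25)
multi(['side5','side9'],(75,97),18,(614,37.3),24)
multi(['side0'],(75,97),18,(614,37.3),24)
multi(['top5','top9','top10'],(75,98),18,(615.8,36),24)
multi(['top0','top5','top9','top10'],(52,64),19,(615.8,36),25)
# image-average of hex region, sharpened
E
python3 - <<'E'
import cv2,numpy as np
ims=[np.load(f'pics/{t}.npz')['frame'].astype(float).mean(2) for t in('side0','side5','side9','side8','side6')]
a=np.mean(ims,0)[176:204,238:270]; a=np.clip((a-55)/(125-55)*255,0,255).astype(np.uint8)
cv2.imwrite('pics/avg.png',cv2.resize(a,None,fx=20,fy=20,interpolation=cv2.INTER_LANCZOS4))
E
```

```text
['side0', 'side5', 'side9'] (52, 66) 160
[(-30, 144.9, [613.8, 37.6]), (-26, 156.7, [613.6, 37.6]), (-22, 174.4, [613.6, 37.5]), (-18, 191.4, [613.7, 37.4]), (-14, 201.3, [613.7, 37.2]), (-10, 209.4, [613.6, 37.2]), (-6, 212.5, [613.7, 37.1]), (-2, 211.4, [613.6, 37.1]), (2, 206.6, [613.6, 37.1]), (6, 196.5, [613.7, 36.9]), (10, 185.1, [613.7, 37.1]), (14, 174.2, [613.8, 37.1]), (18, 161.5, [613.7, 37.4]), (22, 153.8, [613.7, 37.6]), (26, 148.5, [613.8, 37.4]), (30, 144.9, [613.8, 37.6])]
['side5', 'side9'] (75, 97) 138
[(-30, 118.8, [613.7, 37.3]), (-26, 131.1, [614.2, 37.1]), (-22, 137.7, [614.0, 37.3]), (-18, 143.7, [614.0, 37.2]), (-14, 144.7, [614.0, 37.2]), (-10, 144.4, [613.9, 37.2]), (-6, 141.2, [614.0, 37.2]), (-2, 133.1, [613.8, 37.3]), (2, 126.3, [613.7, 37.4]), (6, 114.6, [613.9, 37.2]), (10, 102.9, [613.7, 37.4]), (14, 98.1, [613.6, 37.5]), (18, 96.8, [613.6, 37.4]), (22, 97.8, [613.8, 37.3]), (26, 104.9, [613.8, 37.3]), (30, 118.8, [613.7, 37.3])]
['side0'] (75, 97) 84
[(-30, 67.5, [613.2, 37.3]), (-26, 64.7, [613.1, 37.3]), (-22, 60.0, [613.3, 37.3]), (-18, 55.9, [613.
[... 588 characters left out ...]
35.6]), (2, 24.2, [615.6, 35.8]), (6, 17.1, [615.5, 36.0]), (10, 9.6, [615.5, 36.0]), (14, 6.2, [615.5, 36.2]), (18, 4.7, [615.7, 36.0]), (22, 8.4, [615.7, 36.0]), (26, 17.7, [615.8, 36.0]), (30, 26.0, [615.9, 36.1])]
['top0', 'top5', 'top9', 'top10'] (52, 64) 51
[(-30, 20.1, [615.6, 36.1]), (-26, 24.0, [615.5, 36.4]), (-22, 30.9, [615.2, 36.8]), (-18, 35.2, [615.0, 37.0]), (-14, 39.9, [614.7, 37.3]), (-10, 45.9, [614.7, 37.4]), (-6, 48.2, [614.9, 37.1]), (-2, 47.7, [614.6, 36.8]), (2, 45.6, [614.6, 36.5]), (6, 42.1, [614.9, 35.9]), (10, 34.1, [615.0, 36.0]), (14, 27.5, [615.2, 36.1]), (18, 22.5, [615.4, 36.2]), (22, 19.8, [615.7, 36.1]), (26, 17.4, [615.7, 36.1]), (30, 20.1, [615.6, 36.1])]
```

View pics/avg.png

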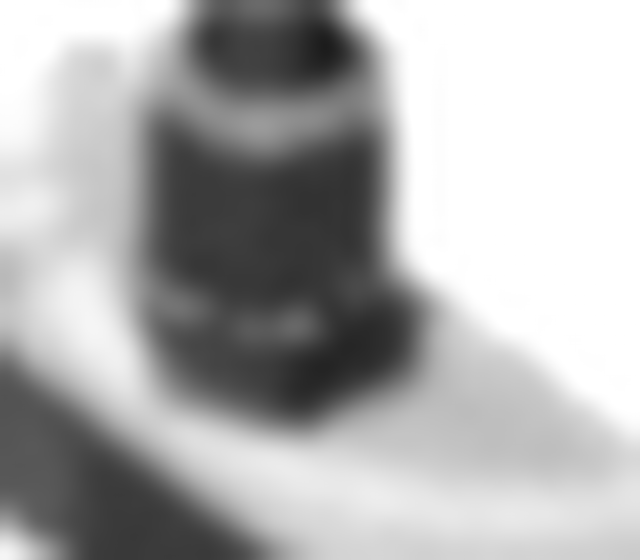

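```bash
python3 - <<'E'
from h import *
for y in np.arange(-35,-96,-5.):
    s=arc(float(y),v=60)
    if abs(mom(s))>2 or s['grip_width']>26: print('!');break
shot('top','top13');shot('side','side13');shot('top','top13b');shot('side','side13b')
i=cv2.imread('pics/top13.png')[150:215,205:290];cv2.imwrite('pics/t13.png',cv2.resize(np.clip(i*1.8,0,255).astype(np.uint8),None,fx=9,fy=9,interpolation=cv2.INTER_CUBIC))
E
```

```text
35.81 cmd -35.0 yaw -35.02 az -35.08 r 120.5 z 76.1 F [ 4.3 -4.1 -1.4] T [-0.9  -0.7   0.16] M 0.27 w 23.7
36.13 cmd -40.0 yaw -40.02 az -40.05 r 120.5 z 76.0 F [ 3.1 -4.7 -2.3] T [-1.06 -0.74  0.2 ] M 0.39 w 23.7
36.46 cmd -45.0 yaw -45.02 az -45.04 r 120.5 z 76.0 F [ 3.5 -5.3 -1.5] T [-1.12 -0.58  0.23] M 0.38 w 23.5
36.78 cmd -50.0 yaw -50.03 az -50.0 r 120.5 z 75.9 F [ 3.1 -5.1 -1.9] T [-1.16 -0.53  0.16] M 0.27 w 23.6
37.11 cmd -55.0 yaw -55.04 az -54.96 r 120.5 z 75.9 F [ 2.2 -5.5 -1.6] T [-1.2  -0.48  0.23] M 0.4 w 23.5
37.43 cmd -60.0 yaw -60.04 az -59.94 r 120.4 z 75.8 F [ 0.9 -6.6 -2.6] T [-1.32 -0.35  0.19] M 0.49 w 23.7
37.76 cmd -65.0 yaw -65.03 az -64.91 r 120.5 z 75.8 F [ 0.9 -5.2 -1.1] T [-1.28 -0.24  0.26] M 0.43 w 23.4
38.08 cmd -70.0 yaw -70.03 az -69.88 r 120.5 z 75.7 F [ 1.1 -5.3 -1.3] T [-1.32 -0.05  0.29] M 0.38 w 23.5
38.41 cmd -75.0 yaw -75.03 az -74.85 r 120.5 z 75.7 F [-0.1 -5.5 -1.4] T [-1.26  0.01  0.25] M 0.44 w 23.4
38.73 cmd -80.0 yaw -80.04 az -79.83 r 120.4 z 75.6 F [-1.6 -5.4 -0.6] T [-1.23  0.19  0.27] M 0.57 w 23.6
39.06 cmd -85.0 yaw -85.04 az -84.8 r 120.5 z 75.5 F [-1.2 -5.2 -1.8] T [-1.22  0.31  0.29] M 0.5 w 23.9
39.38 cmd -90.0 yaw -90.03 az -89.79 r 120.5 z 75.5 F [-2.2 -5.5 -0.7] T [-1.26  0.45  0.24] M 0.52 w 23.6
39.71 cmd -95.0 yaw -95.02 az -94.78 r 120.4 z 75.5 F [-1.9 -5.4 -1.4] T [-1.24  0.58  0.16] M 0.34 w 24.0
```

View pics/t13.png

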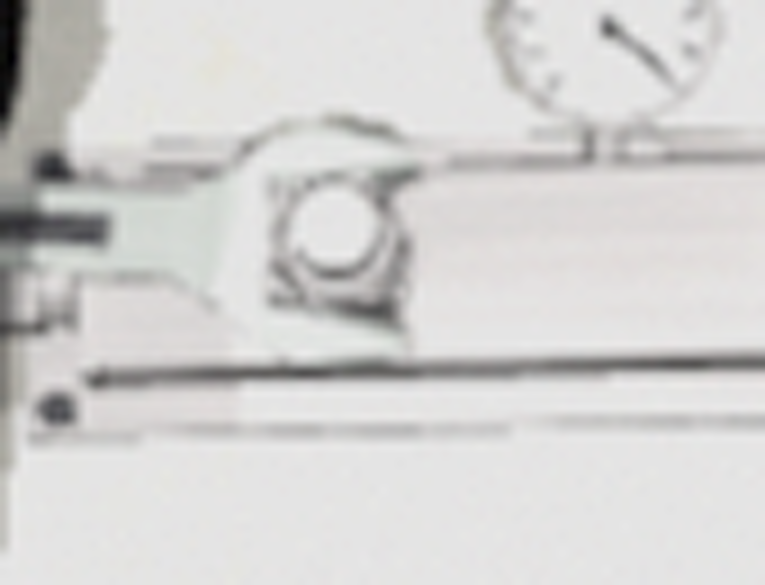

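```bash
python3 - <<'E'
from cloud import *
from scipy.optimize import least_squares
def multi(tags,zr,af,c0,rad):
    Ps=[]
    for t in tags:
        c=dict(np.load(f'pics/{t}.npz'));cl=cloud(c); r=np.linalg.norm(cl[...,:2]-c0,axis=-1)
        m=(r<rad)&(r>14)&np.any([(cl[...,2]>a)&(cl[...,2]<b) for a,b in zr],axis=0); Ps.append(cl[m][:,:2])
    P=np.vstack(Ps)
    def sd(p,yaw):
        a=np.radians(yaw+60*np.arange(6)); return (p@np.array([np.cos(a),np.sin(a)])).max(1)-af
    o=[]
    for yaw in range(-30,31,4):
        rr=least_squares(lambda x:sd(P-x[:2],yaw),c0,loss='soft_l1',f_scale=1); o.append((yaw,round(float(rr.cost),1)))
    print(tags,zr,len(P));print(o)
multi(['side13','side13b'],[(94,99)],18,(614,37.3),24)
multi(['side13','side13b'],[(74,80),(94,99)],18,(614,37.3),24)
multi(['top13','top13b'],[(94,99)],18,(615.8,36),24)
multi(['top13','top13b'],[(74,80),(94,99)],18,(615.8,36),24)
T=dict(np.load('pics/top13.npz'))
f=lambda u,v,z:pix2w(T,205+u/9,150+v/9,z)
a=f(0,226,92);b=f(105,229,92);print('slot',a,b)
print('tips',f(415,160,92),f(400,335,92),'bottom',f(270,180,92),f(268,300,92),'mid handle',f(180,187,92),f(170,275,92),f(50,190,92),f(60,270,92))
E
python3 - <<'E'
from ov import *
for t,cc in(('top13',(615.8,36.0)),('side13',(614,37.4))):
    a,b=nutview(t,*cc,-8,None,s=15,half=(13,18)); _,b2=nutview(t,*cc,0,None,s=15,half=(13,18)); cv2.imwrite(f'pics/n_{t}.png',np.hstack([a,b,b2])[60:480])
import cv2
i=cv2.imread('pics/side13.png')[130:230,190:310];cv2.imwrite('pics/s13.png',cv2.resize(np.clip(i*1.7,0,255).astype(np.uint8),None,fx=6,fy=6,interpolation=cv2.INTER_CUBIC))
E
```

```text
['side13', 'side13b'] [(94, 99)] 36
[(-30, 32.0), (-26, 36.3), (-22, 39.5), (-18, 39.6), (-14, 38.2), (-10, 35.6), (-6, 32.1), (-2, 29.6), (2, 28.4), (6, 24.9), (10, 22.0), (14, 21.8), (18, 22.3), (22, 24.6), (26, 27.9), (30, 32.0)]
['side13', 'side13b'] [(74, 80), (94, 99)] 64
[(-30, 64.2), (-26, 68.3), (-22, 71.8), (-18, 70.8), (-14, 68.3), (-10, 64.3), (-6, 58.0), (-2, 51.9), (2, 48.0), (6, 42.3), (10, 41.4), (14, 43.3), (18, 47.1), (22, 51.9), (26, 57.5), (30, 64.2)]
['top13', 'top13b'] [(94, 99)] 25
[(-30, 22.0), (-26, 22.3), (-22, 21.0), (-18, 18.6), (-14, 16.5), (-10, 15.5), (-6, 16.2), (-2, 17.6), (2, 18.8), (6, 19.6), (10, 19.3), (14, 19.0), (18, 19.0), (22, 19.9), (26, 22.1), (30, 22.0)]
['top13', 'top13b'] [(74, 80), (94, 99)] 32
[(-30, 31.1), (-26, 33.3), (-22, 29.7), (-18, 26.2), (-14, 22.0), (-10, 19.4), (-6, 19.7), (-2, 22.0), (2, 23.1), (6, 23.4), (10, 22.8), (14, 23.0), (18, 23.9), (22, 26.0), (26, 29.5), (30, 31.1)]
slot [620.87486254 133.00245348  92.        ] [619.36454308 102.84577374  92.        ]
tips [637.56346387  13.36400458  92.        ] [586.86779129  18.67034897  92.        ] bottom [632.61557642  55.21145202  92.        ] [597.78835394  56.33337327  92.        ] mid handle [631.12416097  81.13613903  92.        ] [605.62338959  84.34281731  92.        ] [631.04128535 118.53855628  92.        ] [607.74175772 115.89019747  92.        ]
```

View pics/n_top13.png

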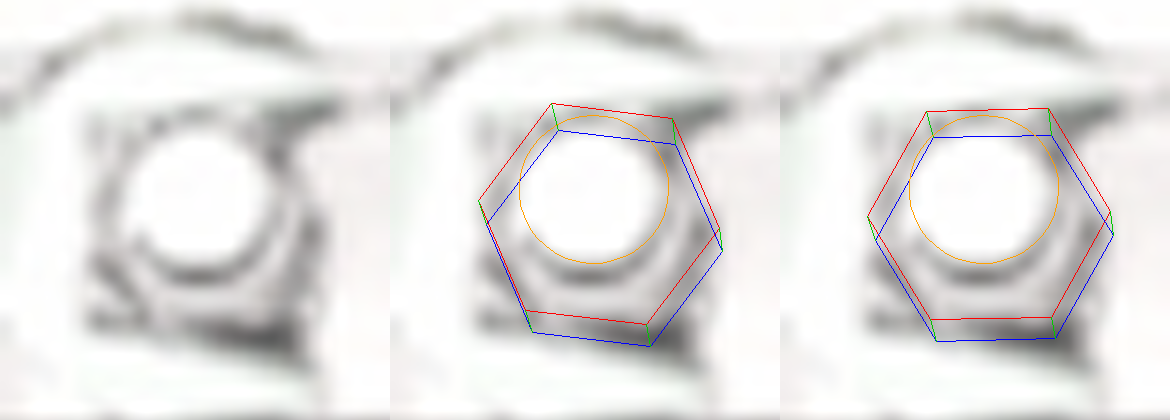

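View pics/s13.png

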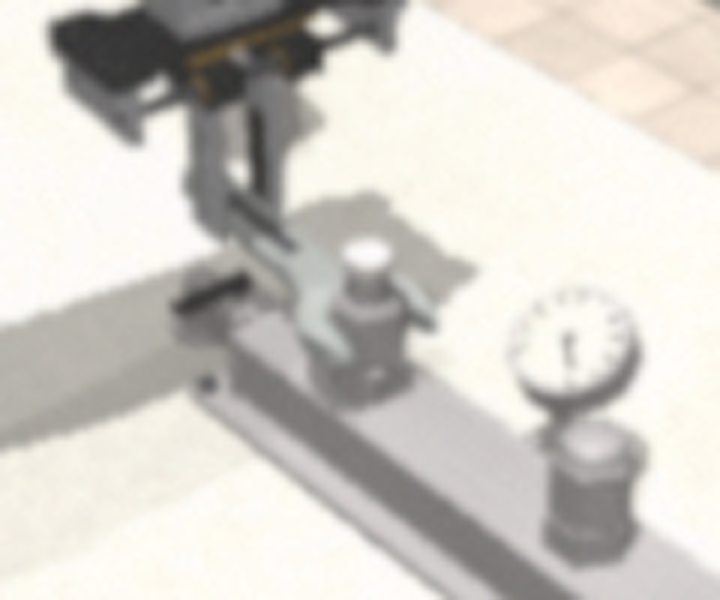

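```bash
python3 - <<'E'
from h import *
arc(-96.5,v=30);arc(-98,v=30)
arc(-95,v=50);arc(-92.5,v=50)
arm.movel(gp(-92.5,150),v=120,max_force=25);pr()
arm.movel(gp(-92.5,185),v=200);pr()
for k in 'ab': shot('top','top14'+k);shot('side','side14'+k)
i=cv2.imread('pics/side14a.png')[130:230,190:310];cv2.imwrite('pics/s14.png',cv2.resize(np.clip(i*1.7,0,255).astype(np.uint8),None,fx=6,fy=6,interpolation=cv2.INTER_CUBIC))
E
cat > m.py <<'E'
from cloud import *
from scipy.optimize import least_squares
def multi(tags,zr,af,c0,rad):
    Ps=[]
    for t in tags:
        c=dict(np.load(f'pics/{t}.npz'));cl=cloud(c); r=np.linalg.norm(cl[...,:2]-c0,axis=-1)
        m=(r<rad)&(r>14)&np.any([(cl[...,2]>a)&(cl[...,2]<b) for a,b in zr],axis=0); Ps.append(cl[m][:,:2])
    P=np.vstack(Ps)
    def sd(p,yaw):
        a=np.radians(yaw+60*np.arange(6)); return (p@np.array([np.cos(a),np.sin(a)])).max(1)-af
    o=[]
    for yaw in range(-30,31,2):
        rr=least_squares(lambda x:sd(P-x[:2],yaw),c0,loss='soft_l1',f_scale=1); o.append((yaw,round(float(rr.cost),1)))
    b=sorted(o,key=lambda t:t[1])[:8]; k=np.array(sorted(b)); print(tags,len(P),sorted(b))
E
python3 - <<'E'
from m import *
multi(['side14a','side14b'],[(75,97)],18,(614,37.3),24)
multi(['top14a','top14b'],[(75,98)],18,(615.8,36),24)
multi(['side5','side9'],[(75,97)],18,(614,37.3),24)
multi(['top5','top9','top10'],[(75,98)],18,(615.8,36),24)
multi(['side14a','side14b','side0','side9'],[(52,66)],19,(614,37.3),25)
multi(['top14a','top14b','top0','top9'],[(52,64)],19,(615.8,36),25)
E
```

```text
40.17 cmd -96.5 yaw -96.5 az -96.1 r 120.5 z 75.5 F [-4.1 -5.1 -0.6] T [-1.23  1.    0.33] M 0.76 w 23.5
40.42 cmd -98 yaw -98.0 az -97.58 r 120.5 z 75.4 F [-4.1 -4.2 -0.4] T [-1.17  1.08  0.36] M 0.78 w 23.9
40.7 cmd -95 yaw -95.06 az -94.75 r 120.8 z 75.8 F [-2.7 -5.  -1.1] T [-0.95  0.83  0.25] M 0.53 w 23.9
40.96 cmd -92.5 yaw -92.59 az -92.54 r 121.2 z 76.1 F [ 0.7 -1.3 -1. ] T [-0.6   0.23  0.17] M 0.08 w 23.4
41.35 w 23.8 p [621.2 188.4  75.9] yaw -2.5 q7 -0.017 F [-0.6 -1.1 -1.4] T [0.01 0.06 0.02] j7 -0.2
41.67 w 23.5 p [622.5 223.4  75.8] yaw -2.4 q7 -0.07 F [ 0.3 -0.1 -1.5] T [-0.02  0.08 -0.  ] j7 -0.29
['side14a', 'side14b'] 153 [(-2, 123.1), (0, 118.4), (2, 115.3), (4, 113.4), (6, 112.0), (8, 112.1), (10, 115.6), (12, 120.8)]
['top14a', 'top14b'] 39 [(0, 7.9), (2, 5.7), (4, 4.1), (6, 3.1), (8, 3.7), (10, 5.6), (12, 7.4), (14, 9.5)]
['side5', 'side9'] 138 [(10, 102.9), (12, 99.4), (14, 98.1), (16, 97.0), (18, 96.8), (20, 96.9), (22, 97.8), (24, 100.7)]
['top5', 'top9', 'top10'] 60 [(8, 13.1), (10, 9.6), (12, 7.3), (14, 6.2), (16, 5.2), (18, 4.7), (20, 5.3), (22, 8.4)]
['side14a', 'side14b', 'side0', 'side9'] 207 [(-30, 188.5), (-28, 192.9), (-26, 200.7), (22, 200.2), (24, 196.1), (26, 192.0), (28, 189.4), (30, 188.5)]
['top14a', 'top14b', 'top0', 'top9'] 51 [(-30, 17.8), (18, 19.2), (20, 17.7), (22, 15.8), (24, 14.1), (26, 14.0), (28, 15.4), (30, 17.8)]
```

View pics/s14.png

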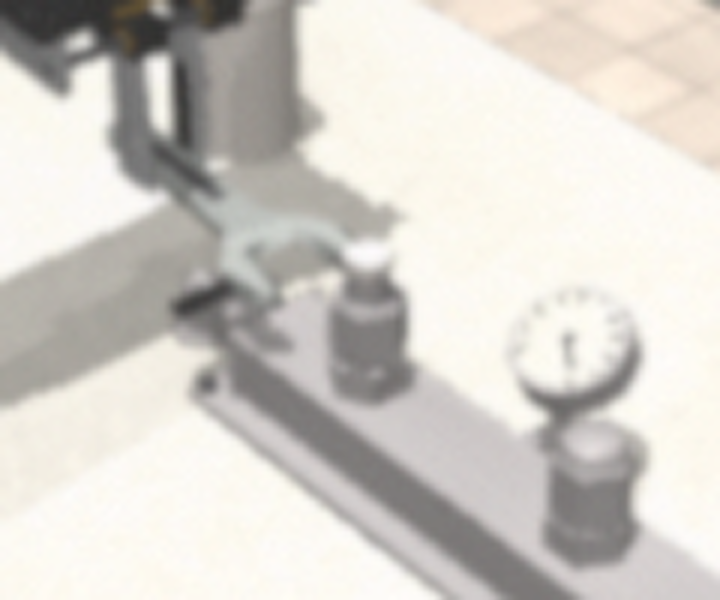

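```bash
python3 - <<'E'
from h import *
arc(-86.5,r=180,v=150)
h=arm.movel(gp(-86.5,140),v=120,max_force=10);print(h);pr()
if not h:
    h=arm.movel(gp(-86.5,121),v=60,max_force=8);print(h);pr()
    if not h:
        for y in(-90,-94,-97,-99.5): s=arc(y,v=60)
E
```

```text
42.16 cmd -86.5 yaw -86.6 az -86.46 r 179.5 z 76.3 F [ 0.4  0.1 -2.3] T [0.02 0.03 0.04] M -0.04 w 23.4
False
42.64 w 23.5 p [606.3 177.5  76. ] yaw 3.4 q7 0.083 F [-0.1  0.7 -0.4] T [0.02 0.06 0.06] j7 0.14
False
43.11 w 23.6 p [607.3 158.3  76.1] yaw 3.5 q7 0.114 F [ 0.4  1.  -1.1] T [ 0.02  0.08 -0.06] j7 0.08
43.38 cmd -90 yaw -89.91 az -89.99 r 121.1 z 75.9 F [-0.6  0.6 -2.2] T [ 0.06 -0.08  0.04] M 0.12 w 23.6
43.67 cmd -94 yaw -93.85 az -93.79 r 120.9 z 75.7 F [-0.8 -1.2 -1.6] T [-0.09  0.33  0.17] M 0.25 w 23.6
43.93 cmd -97 yaw -96.87 az -96.76 r 120.6 z 75.8 F [-4.1 -2.8 -1.2] T [-0.74  0.81  0.21] M 0.66 w 23.7
44.18 cmd -99.5 yaw -99.4 az -99.32 r 120.5 z 75.8 F [-4.8 -3.7 -1.1] T [-0.95  1.01  0.17] M 0.67 w 23.9
```

```bash
python3 - <<'E'
from h import *
for y in(-101.5,-103.5,-105.5,-107.5): s=arc(y,v=40)
arc(-102,v=60);arc(-99,v=50);arc(-97,v=50)
arm.movel(gp(-97,150),v=120,max_force=25);pr()
arm.movel(gp(-97,185),v=200);pr()
for k in 'ab': shot('top','top15'+k);shot('side','side15'+k)
from m import multi
multi(['side15a','side15b'],[(75,97)],18,(614,37.3),24)
multi(['top15a','top15b'],[(75,98)],18,(615.8,36),24)
E
```

```text
44.44 cmd -101.5 yaw -101.39 az -101.22 r 120.5 z 75.8 F [-3.6 -4.  -1.7] T [-0.85  1.17  0.2 ] M 0.53 w 23.8
44.7 cmd -103.5 yaw -103.39 az -103.19 r 120.5 z 75.7 F [-6.1 -3.7 -1.7] T [-0.78  1.27  0.25] M 0.87 w 23.6
44.96 cmd -105.5 yaw -105.39 az -105.22 r 120.5 z 75.7 F [-5.4 -3.8 -1.9] T [-0.82  1.22  0.25] M 0.76 w 23.6
45.22 cmd -107.5 yaw -107.39 az -107.2 r 120.5 z 75.7 F [-5.9 -3.  -1. ] T [-0.81  1.3   0.23] M 0.8 w 23.7
45.56 cmd -102 yaw -102.03 az -102.03 r 121.2 z 76.3 F [-1.1 -0.5 -1.2] T [-0.26  0.39  0.1 ] M 0.23 w 23.3
45.83 cmd -99 yaw -99.09 az -99.17 r 121.4 z 76.2 F [ 0.5 -0.9 -1. ] T [ 0.02 -0.   -0.01] M -0.08 w 23.7
46.08 cmd -97 yaw -97.09 az -97.1 r 121.1 z 76.1 F [ 0.5 -0.6 -1.3] T [ 0.04  0.06 -0.02] M -0.09 w 23.8
46.48 w 23.7 p [632.9 187.5  75.8] yaw -6.9 q7 -0.08 F [-0.4  0.1 -1.3] T [-0.01 -0.01  0.02] j7 -0.2
46.8 w 23.9 p [637.  222.1  75.8] yaw -6.9 q7 -0.131 F [-0.1 -0.4 -1.4] T [0.03 0.05 0.14] j7 -0.28
['side15a', 'side15b'] 166 [(-12, 117.7), (-10, 113.5), (-8, 109.4), (-6, 105.8), (-4, 103.5), (-2, 103.4), (0, 106.9), (2, 113.1)]
['top15a', 'top15b'] 47 [(-12, 10.4), (-10, 7.8), (-8, 5.3), (-6, 3.8), (-4, 3.4), (-2, 4.5), (0, 6.4), (2, 8.9)]
```

```bash
python3 - <<'E'
from h import *
arm.movel([560,240,105],v=250);pr()
arm.move_pose([410,160,60],quat(80));pr()
h=arm.movel([410,160,1.5],v=100,max_force=6);print(h);pr()
arm.grip(50);pr()
arm.movel([410,160,120],v=250)
arm.move_pose([360,330,230],quat(80));pr()
for k in 'ab': shot('top','top16'+k);shot('side','side16'+k)
from m import multi
multi(['side16a','side16b'],[(75,97)],18,(614,37.3),24)
multi(['top16a','top16b'],[(75,98)],18,(615.8,36),24)
for n in('top','side'):
    cv2.imwrite(f'pics/{n}16x.png',np.clip(cv2.imread(f'pics/{n}16a.png').astype(float)*1.5,0,255).astype(np.uint8))
E
```

```text
47.49 w 23.5 p [559.9 240.2 105.6] yaw -7.0 q7 -0.21 F [-0.1  0.5 -2.1] T [ 0.01  0.01 -0.04] j7 -0.18
48.76 w 23.5 p [410.8 159.9  60. ] yaw 79.9 q7 1.128 F [-0.5 -0.5 -1.8] T [ 0.04  0.09 -0.03] j7 0.14
True
49.38 w 23.5 p [4.094e+02 1.597e+02 2.000e-01] yaw 80.0 q7 1.198 F [-2.8  0.  11.4] T [-0.13  0.55  0.02] j7 0.06
49.98 w 49.9 p [4.095e+02 1.592e+02 2.000e-01] yaw 79.9 q7 1.198 F [-1.2 -5.1 12.7] T [-1.14  0.26 -0.05] j7 -0.02
51.46 w 49.9 p [360.3 328.5 228.6] yaw 79.9 q7 0.648 F [-0.2 -0.1  0.5] T [ 0.04 -0.04  0.02] j7 -0.16
['side16a', 'side16b'] 166 [(-12, 119.1), (-10, 115.2), (-8, 113.0), (-6, 110.7), (-4, 110.2), (-2, 110.3), (0, 113.4), (2, 120.1)]
['top16a', 'top16b'] 47 [(-12, 9.6), (-10, 8.0), (-8, 6.0), (-6, 3.6), (-4, 2.4), (-2, 2.8), (0, 4.6), (2, 7.3)]
```

View pics/top16x.png

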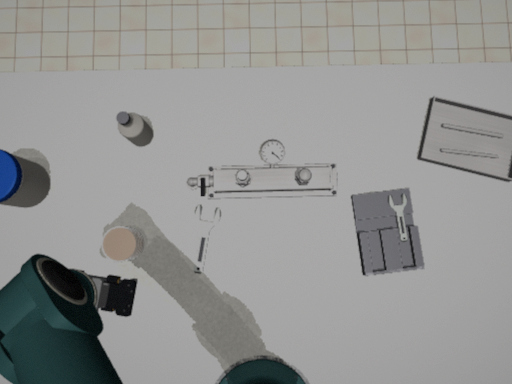

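View pics/side16x.png

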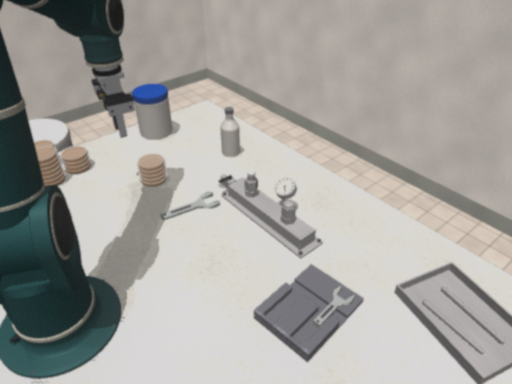

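The spanner lies flat on the bench at about (208,240) in the top view, clear of the manifold. The nut reads about -64°, and the bottle, dishes and small spanner haven't moved. Handing in.

```bash
python3 - <<'E'
from h import *
print(ticket.job_done()); pr()
E
```

```text
the job is handed in; nothing more can be done
None
the job is handed in; nothing more can be done
```

I tightened the nut to about a quarter turn past finger-tight and laid the spanner flat on the bench. The job is handed in, at about 51 s on the last reading. My estimate of the final tightening is 86–91°, and it depends on a finger-tight angle I could only fix to within a few degrees.

- **Running down:** I gripped the nut and turned it clockwise about 95° to its stop. The torque jumped from almost nothing to about 0.8 N m there.
- **Tightening:** I lifted the larger spanner out by its neck, laid it across the block and re-gripped it about 121 mm behind the jaw centre, in the outer half of the handle. I tightened in two pulls, with a camera check of the nut between them.
- **Last checks:** After I took the spanner off, both cameras put the nut's flats at about -4° (mod 60). They read the same once the spanner was laid down. The spanner was flat and clear of the manifold. The bottle, dishes, small spanner and blind port looked undisturbed.

**What disagreed:**
- **Finger-tight angle:** The gripper first settled the nut at about 22°, while the flats of the fixed hexagon read about 27° (25° top camera, 29° side camera). I aimed between the two, hence the 86–91° range.
- **Gripper tightening:** The cameras later read the nut at about 17°. The gripper had probably already turned it a few degrees past finger-tight before the spanner went on, so not all of the quarter turn was made with the spanner.
- **Torque under the spanner:** It measured about 0.4–0.95 N m, not a steady 1 N m. I relied on the camera angle instead of the torque.

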